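# Hang the wafer clamp rings on the storage hook

## Task

Clear the ring rack: hang the three wafer clamp rings on the hook of the storage post, the largest first and right at the back against the post, then the medium one, then the smallest in front. Push them back so that they sit flat one behind the other, snug against the post, and let go. Leave the positioner, wafer box and bottle where they are.

Things in the scene. Friction and masses are not known exactly. Their poses are not given: they have to be found in the camera images.
- large_ring_center (a point): centre of the large wafer clamp ring: a flat bare-aluminium ring, outside diameter 182 mm, hole diameter 118 mm (a web 32 mm wide all round), 6 mm thick, about 245 g. x is the ring's axis (through the hole, square to its flat faces, either way round); the ring stands upright in the rack, its centre about 109 mm above the bench.
- medium_ring_center (a point): centre of the medium wafer clamp ring: a flat bare-aluminium ring, outside diameter 156 mm, hole diameter 92 mm (a web 32 mm wide all round), 6 mm thick, about 205 g. x is the ring's axis (through the hole, square to its flat faces, either way round); the ring stands upright in the rack, its centre about 95 mm above the bench.
- small_ring_center (a point): centre of the small wafer clamp ring: a flat bare-aluminium ring, outside diameter 132 mm, hole diameter 68 mm (a web 32 mm wide all round), 6 mm thick, about 165 g. x is the ring's axis (through the hole, square to its flat faces, either way round); the ring stands upright in the rack, its centre about 81 mm above the bench.
- hook_root (a point): where the hook's centre line leaves the post's front face (x = 0). x points outwards along the hook, z up. The hook: a level steel rod 10 mm thick, centre line 190 mm above the bench, straight for 130 mm, then bent up 23 mm to a tip 150 mm out. A ring hangs by the top of its hole on the top of the rod: its centre is then (hole radius - 5 mm) below the centre line.
- ring_rack: white plastic rack fixed to the bench, 232 x 130 mm, 65 mm high, origin under its centre: two rails along its x, 70 mm apart inside, with three slots (x = -70, 0, +70 mm), each 8 mm wide and 40 mm deep. The rings stand on edge in them, axes along the rack's x, any ring in any slot. A ring lifted 60 mm is clear of the rack, but not of its neighbours.
- probe_positioner: black micropositioner with steel probe arm, about 135 x 75 mm and 82 mm high, loose on the bench, to be left alone; origin under its centre
- wafer_box: flat round plastic wafer box, 110 mm across and 18 mm high, loose, to be left alone; origin under its centre
- solvent_bottle: white plastic bottle, 66 mm across, 150 mm high, loose, to be left alone; origin under its centre
- hook_stand: the storage post that carries the hook, fixed to the bench: square aluminium post 40 x 40 mm, its top 207 mm above the bench (12 mm above the top of the rod), on a steel foot plate 10 mm thick, 200 x 150 mm, that reaches out below the hook. Origin under the post's centre, x along the hook (as hook_root's).

How it is judged:
By the outcome, as a careful person would: the job done as asked, in the order asked, and still so for the second after the job is handed in, with the robot touching nothing.
It also fails if it takes over 72 s, if anything falls off the work surface, if the arm or the gripper's body presses on something with over 40 N, if the wrist force passes 120 N, or if a joint passes its speed limit or range.

## Robot

A 6-joint arm with a two-finger parallel gripper is mounted at the origin on the work surface. World frame = base frame: x ahead of the robot, y to its left, z up, the work surface at z = 0. Lengths are in m, angles in rad, forces in N, time in s.
With the tool pointing down it reaches from about 0.325 to 0.75 m from the base axis. Payload 7.6 kg.
Tool frame: the origin (TCP) lies midway between the tips of the shut fingers; the grasp point (between the pads) lies 19 mm behind it (manip.pinch_z is the distance from the TCP to the grasp point, in m); z points along the fingers, y is the line along which they close (so a half turn about z gives the same grasp; the last joint's range is limited). The gripper opens to 85 mm and grips with 20 to 120 N. Pads are 22 mm wide; open, the fingers measure 114 mm over their backs; the gripper's body (76 mm by 85 mm) begins 54 mm behind the grasp point. The pads swing forward as they close: fully open they stand 13 mm farther back than shut.
Start: joints at [-0.07, 0.052, 1.401, -0, 1.689, -0.07], TCP at [0.525, 0, 0.231] pointing down, gripper open.
Joint ranges: [-2.9, 2.9], [-0.91, 2.17], [0.12, 2.37], [-1.06, 4.2], [0.26, 2.73], [-2.93, 2.93]. Speed limits (rad/s): [2.57, 2.57, 3.01, 3.14, 3.14, 3.14].

## Interface

Orientations are given as a unit quaternion [x, y, z, w].
In Python, from cell import manip gives the robot as it stands. The module is installed in compiled form; this text tells all that it offers.
- The arm moves only by the tool drive_tool, never from a script. Its argument "increments" is a list of rows, each a list of 7 numbers: the turn, a rotation vector about the tool's x, y, z in rad, then the shift along the tool's x, y, z in mm, then the opening, from 0 (shut) to 1 (fully open). A call has exactly 5 rows; each row shifts and turns the commanded pose from where the row before left it, along the tool's axes as they then stand; what a row does not reach is not made up. A row lasts 1/12 s, in which the tool goes at most 41.7 mm and 7.16 degrees, less where a joint would pass 70% of its speed; a pose out of reach is approached as far as the arm can. A call is refused whole if a number of a shift passes 41.7 or a number of a turn 0.125, either way. A call with a gripper value outside its range is refused whole. The fingers move at their own pace and stop on an object; the grip force is fixed at half the most. Time passes only in rows, so rows that do not move let the fingers close, or fill a call up. It gives the time, the measured TCP pose, the force, the opening and the grip force at its end, in the units of the state.
- manip.get_state(): the state, without advancing time (a new reading comes with each control period).
- manip.camera(name): name is "scene" or "side" or "wrist"; returns a dict with "img" (480x640x3 uint8, red, green, blue), "fx", "fy", "cx", "cy" (pixels), "k1" (the pictures are not rectified: a ray, as slopes to the right and down, at radius r is drawn at 1 + k1 r^2 times it, then the intrinsics apply), "cam_to_world" (4x4, takes a point from camera to world coordinates); the wrist camera has in their place "mount" (4x4, takes a point from camera to tool coordinates, whose origin is the TCP and whose axes are the flange's). Camera axes: x right, y up, looking along -z (the intrinsics and any distortion apply to the point x, -y, -z); pixel columns grow to the right and rows downward; lengths in m; the calibration is good to about 2 mm. A picture is of the moment at which its call begins: read the wrist's pose just before it. There is no depth.
- manip.close_job(): hands the job in; it is judged then, once.
Trained networks look in the newest picture that a camera, given by its name, has taken for a name from the list of things; names that differ only in an ending like _2 or _b are one class to them, and where a whole thing is asked for, a point or a joint stands for the part that bears it (a point fixed in the world has none). Each returns a list of dicts, best first, with "conf" (0 to 1); they miss things now and then, are a little off and sometimes report something else, mostly with a low value. They report only what shows in the picture. A call takes as long as a camera call.
- manip.look_for(camera, query): "xy" ([column, row] in pixels, amid what is visible of it).
- manip.place_of(camera, query): "xy" ([column, row] in pixels: a listed point, or the origin of a listed thing).
The state is a dict: "time_s": time; "q": joint angles; "joint_vel": joint speeds; "joint_efforts": joint torques, N m; "ee_pos": TCP position; "ee_rot": TCP orientation; "ft_force": force on the tool from outside, world axes, zero at the start; "moment": the same for the moment, N m; "width": opening from 0.0 (shut) to 1.0 (fully open); "grasp_force": force on a finger pad.
Only numpy, scipy, OpenCV 4.12 (cv2) and the standard library are available. Lean on these libraries where they do the work, as an engineer would, in place of code of your own. Each camera call takes 0.05 s, during which the arm holds its last target. There are 200 camera calls.

## Working session

There is one attempt and no reset: what is moved stays moved. The work goes in short steps, Python scripts to look and compute and a tool call to move; the robot and the scene stay as the last step left them, time stands still between calls to the robot, and variables do not carry over. Pictures are saved under pics/ and viewed, at most 10 in all, crops included, and the job is handed in when it is done.

Besides the shell and the picture viewer there is one more tool, called by a JSON object that holds its "op" and its "data", one argument or row to a line. drive_tool: Moves the arm, as the interface text tells. Its arguments: {"type":"object","properties":{"increments":{"type":"array"}},"required":["increments"]}

```bash
mkdir -p pics
cat > h.py <<'E'
from cell import manip
import numpy as np, cv2
from scipy.spatial.transform import Rotation as R
def ray(c,xy,st=None):
    K=np.array([[c['fx'],0,c['cx']],[0,c['fy'],c['cy']],[0,0,1.]])
    p=cv2.undistortPoints(np.array([[xy]],float),K,np.array([c['k1'],0,0,0.]))[0,0]
    if 'cam_to_world' in c: T=np.array(c['cam_to_world'])
    else:
        W=np.eye(4);W[:3,:3]=R.from_quat(st['ee_rot']).as_matrix();W[:3,3]=st['ee_pos'];T=W@np.array(c['mount'])
    return T[:3,3],T[:3,:3]@np.array([p[0],-p[1],-1.])
def atz(o,d,z): return o+d*(z-o[2])/d[2]
def proj(c,P,st=None):
    if 'cam_to_world' in c: T=np.array(c['cam_to_world'])
    else:
        W=np.eye(4);W[:3,:3]=R.from_quat(st['ee_rot']).as_matrix();W[:3,3]=st['ee_pos'];T=W@np.array(c['mount'])
    q=(np.atleast_2d(P)-T[:3,3])@T[:3,:3]
    x=q[:,0]/-q[:,2];y=-q[:,1]/-q[:,2];s=1+c['k1']*(x*x+y*y)
    return np.c_[c['cx']+c['fx']*x*s,c['cy']+c['fy']*y*s]
def tri(rs):
    A=0;b=0
    for o,d in rs:
        d=d/np.linalg.norm(d);M=np.eye(3)-np.outer(d,d);A=A+M;b=b+M@o
    return np.linalg.solve(A,b)
def save(c,n): cv2.imwrite('pics/'+n+'.png',c['img'][:,:,::-1])
E
python3 - <<'E'
from h import *
np.set_printoptions(precision=4,suppress=True)
st=manip.get_state();print(st['ee_pos'],st['ee_rot'],st['time_s'],manip.pinch_z)
Z=dict(large_ring_center=.109,medium_ring_center=.095,small_ring_center=.081,hook_root=.19,ring_rack=0,probe_positioner=0,wafer_box=0,solvent_bottle=0,hook_stand=0)
for n in ['scene','side']:
    c=manip.camera(n);save(c,n+'0')
    print(n,np.array(c['cam_to_world'])[:3,3])
    for k,z in Z.items():
        for r in manip.place_of(n,k)[:2]: print(k,r['conf'],r['xy'],atz(*ray(c,r['xy']),z))
print(manip.get_state()['time_s'])
E
```

```text
[0.5247 0.     0.2305] [ 0.7071  0.7071 -0.0005 -0.0006] 0.0 0.0187
scene [0.8964 0.5349 0.9311]
large_ring_center 0.9 [242.6, 175.8] [ 0.6009 -0.2253  0.109 ]
medium_ring_center 0.58 [265.4, 163.6] [ 0.5328 -0.2435  0.095 ]
small_ring_center 0.85 [279.5, 148.2] [ 0.4718 -0.2832  0.081 ]
hook_root 0.63 [468.9, 336.9] [0.4985 0.3656 0.19  ]
ring_rack 0.57 [264.8, 190.1] [ 0.5392 -0.2523  0.    ]
probe_positioner 0.93 [248.5, 301.1] [0.7263 0.004  0.    ]
wafer_box 0.59 [405.8, 241.0] [0.348  0.0653 0.    ]
solvent_bottle 0.64 [203.2, 241.4] [ 0.7367 -0.1923  0.    ]
hook_stand 0.78 [454.8, 389.6] [0.4946 0.3869 0.    ]
side [-0.1924 -0.6948  0.7856]
medium_ring_center 0.46 [196.2, 184.1] [0.6002 0.5303 0.095 ]
small_ring_center 0.95 [406.2, 360.6] [ 0.4605 -0.2813  0.081 ]
hook_root 0.85 [197.4, 185.3] [0.4894 0.3545 0.19  ]
ring_rack 0.64 [413.1, 369.8] [ 0.5242 -0.259   0.    ]
probe_positioner 0.6 [379.5, 275.2] [ 0.7261 -0.0108  0.    ]
wafer_box 0.58 [238.5, 338.1] [0.3489 0.0496 0.    ]
solvent_bottle 0.64 [445.3, 308.1] [ 0.7296 -0.1946  0.    ]
hook_stand 0.86 [197.4, 249.0] [0.491  0.3876 0.    ]
1.0
```

View pics/scene0.png

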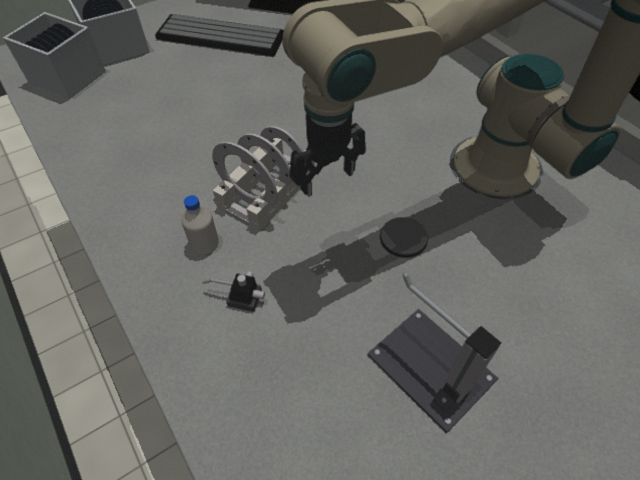

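View pics/side0.png

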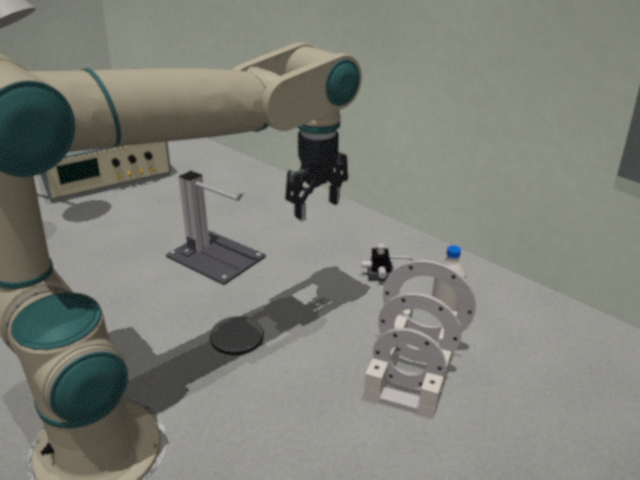

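The scene view shows the rack at about (255,185), with the small, medium and large rings running from near to far. The hook stand is at (455,390) and its hook tip at (406,278). The side view shows the post at (195,210), the hook tip at (240,196) and the rings at (410,340).

Run:
```python
from h import *
a=cv2.imread('pics/scene0.png')[255:435,360:510];b=cv2.imread('pics/side0.png')[160:290,155:275]
a=cv2.resize(a,(400,480),interpolation=cv2.INTER_CUBIC);b=cv2.resize(b,(400,433),interpolation=cv2.INTER_CUBIC)
m=np.zeros((480,800,3),np.uint8);m[:480,:400]=a;m[:433,400:]=b
cv2.imwrite('pics/crop1.png',m)
```

```text
(no output)
```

View pics/crop1.png

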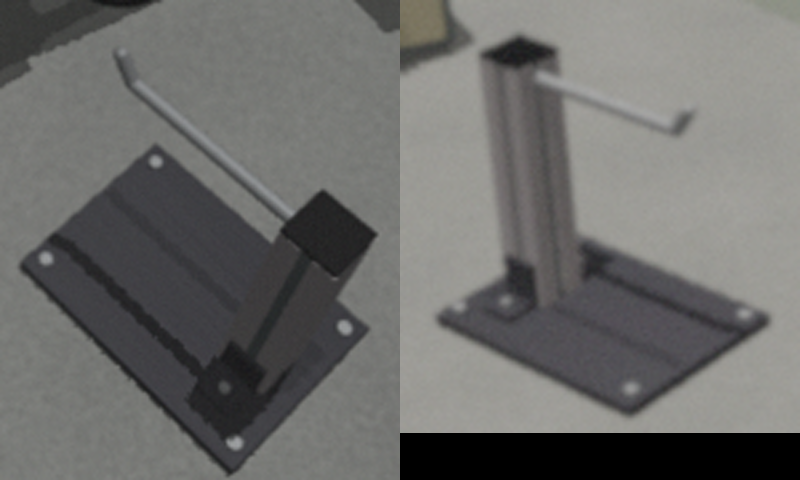

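The crop shows the post top, the hook bend and tip, and the foot-plate corners clearly in both views. In crop pixels the scene tip is at (122,53) and the side tip at (690,112). I'll fit the stand pose to these points.

Run:
```python
from h import *
from scipy.optimize import least_squares
np.set_printoptions(precision=4,suppress=True)
cs=[manip.camera(n) for n in('scene','side')]
# model key -> pixel
def S(u,v):return np.array([360+u/2.6667,255+v/2.6667])
def D(u,v):return np.array([155+u/3.3333,160+v/3.3333])
top=[(.02,.02),(.02,-.02),(-.02,-.02),(-.02,.02)]
sc=[S(*p) for p in[(323,191),(377,235),(336,275),(282,231)]]
sd=[D(*p) for p in[(120,38),(157,52),(120,66),(81,52)]]
psc=[S(*p) for p in[(157,147),(22,264),(232,472),(370,327)]]
psd=[D(*p) for p in[(370,318),(230,412),(37,317)]]
def model(p):
    x,y,t,off,dx,dy,ex,ey=p
    Rz=R.from_euler('z',t).as_matrix()
    W=lambda q:np.atleast_2d(q)@Rz.T+[x,y,0]
    r=[]
    for i,(c,obs,hk,pl) in enumerate([(cs[0],sc,[S(133,85),S(122,53)],psc),(cs[1],sd,[D(278,130),D(290,113)],psd)]):
        sh=[dx,dy] if i==0 else [ex,ey]
        def match(pts,o):
            P=proj(c,W(pts))+sh;o=np.array(o)
            d=np.linalg.norm(P[None]-o[:,None],axis=2);return (P[d.argmin(1)]-o).ravel()
        r+=list(match([(a,b,.207) for a,b in top],obs))
        r+=list((proj(c,W([(.15,0,.19),(.168,0,.211)]))+sh-hk).ravel())
        r+=list(match([(off+a,b,.010) for a in(-.1,.1) for b in(-.075,.075)],pl))
    return np.r_[r,np.array([dx,dy,ex,ey])*.5]
for t0 in(-1.57,-1.2,-1.9):
    s=least_squares(model,[.492,.387,t0,.06,0,0,0,0],loss='soft_l1');print(s.x,s.cost)
x=s.x;print(model(x)[:-4].reshape(-1,2))
# ring centres: refine with rack fit on ring rows
for n in('large','medium','small'):
    for i,c in enumerate(cs):
        for r in manip.place_of(('scene','side')[i],n+'_ring_center')[:1]:print(n,i,r['conf'],atz(*ray(c,r['xy']),dict(large=.109,medium=.095,small=.081)[n]))
```

```text
[ 0.4914  0.3827 -1.4304  0.0609  1.1088  4.1344  0.2981  0.8505] 9.37262480823862
[ 0.4914  0.3827 -1.4304  0.0609  1.1088  4.1344  0.2981  0.8505] 9.37262480823867
[ 0.4914  0.3827 -1.4304  0.0609  1.1088  4.1344  0.2981  0.8505] 9.372624808250249
[[ 0.1883 -0.6095]
 [ 0.9323  0.2294]
 [ 0.3415  1.1725]
 [-0.421  -0.3886]
 [ 0.4468 -0.0186]
 [-1.5536 -1.2452]
 [-0.1718 -0.9734]
 [-0.7888 -0.283 ]
 [ 0.2552  0.548 ]
 [-0.0705  1.0862]
 [ 0.0913 -0.7452]
 [ 0.7038 -0.73  ]
 [-0.7782  0.9759]
 [-0.7998  0.7904]
 [-0.4013  0.7136]
 [ 1.4789 -0.4801]
 [ 0.74   -0.2328]
 [-0.0452 -0.0689]
 [-0.5883 -0.1825]]
large 0 0.93 [ 0.599  -0.2163  0.109 ]
large 1 0.63 [ 0.6025 -0.1055  0.109 ]
medium 0 0.87 [ 0.5317 -0.2467  0.095 ]
small 0 0.96 [ 0.4654 -0.2849  0.081 ]
small 1 0.87 [ 0.455  -0.2851  0.081 ]
```

Run:
```python
from h import *
np.set_printoptions(precision=3,suppress=True)
c=manip.camera('wrist');print(c['mount'],c['fx'],c['k1'])
print(proj(c,[[.35,.39,0]],None) if 0 else '')
def at(pos,rot,P):
    return proj(c,P,dict(ee_pos=pos,ee_rot=rot))
q=[.7071,.7071,0,0]
print(at([.525,0,.231],q,[[.49,.38,.207],[.525,.0,0.1],[.51,.21,.2]]))
r=R.from_quat(q)*R.from_euler('z',-.42)
for p in([.54,-.24,.33],[.48,-.18,.33],[.54,-.16,.33]):print(at(p,r.as_quat(),[[.6,-.22,.2],[.533,-.245,.173],[.467,-.284,.147]]))
r=R.from_quat(q)
for p in([.5,.2,.3],[.5,.1,.3],[.5,.1,.35]):print(at(p,r.as_quat(),[[.49,.38,.207],[.51,.21,.213]]))
```

```text
[[ 0.     0.965  0.262  0.066]
 [ 1.    -0.001  0.    -0.001]
 [ 0.001  0.262 -0.965 -0.143]
 [ 0.     0.     0.     1.   ]] 402.01563154245724 -0.07392594555899108

[[ 406.853 1040.586]
 [ 329.486  228.198]
 [ 291.179 -245.618]]
[[418.836 237.194]
 [318.363 222.371]
 [228.088 225.678]]
[[451.688 337.736]
 [356.043 317.043]
 [268.024 312.713]]
[[369.621 330.953]
 [278.858 309.999]
 [197.266 305.824]]
[[310.832 -90.22 ]
 [346.693 229.259]]
[[ 310.927 -275.569]
 [ 348.72    46.853]]
[[ 313.79  -212.863]
 [ 344.99    62.283]]
```

{"op": "drive_tool", "data": {
  "increments": [
    [0,0,0,24,-2.5,-15,0.4],
    [0,0,0,24,-2.5,-15,0.4],
    [0,0,0,24,-2.5,-15,0.4],
    [0,0,0,24,-2.5,-15,0.4],
    [0,0,0,24,-2.5,-15,0.4]
  ]
}}

```text
time_s: 1.87
ee_pos: [0.5122, 0.1211, 0.3071]
ee_rot: [0.707, 0.707, 0.0, 0.0]
ft_force: [0.3, -0.4, 0.3]
width: 0.401
grasp_force: 0.0
```

{"op": "drive_tool", "data": {
  "increments": [
    [0,0,0,24,-2.5,-15,0.4],
    [0,0,0,24,-2.5,-15,0.4],
    [0,0,0,24,-2.5,-15,0.4],
    [0,0,0,24,-2.5,-15,0.4],
    [0,0,0,0,0,0,0.4]
  ]
}}

```text
time_s: 2.28
ee_pos: [0.502, 0.2196, 0.3694]
ee_rot: [0.706, 0.709, 0.002, 0.001]
ft_force: [-0.1, -0.0, 0.6]
width: 0.403
grasp_force: 0.0
```

```bash
cat > look.py <<'E'
from h import *
import sys,json
np.set_printoptions(precision=4,suppress=True)
st=manip.get_state();c=manip.camera('wrist');save(c,sys.argv[1])
print(st['time_s'],np.array(st['ee_pos']),np.array(st['ee_rot']),st['ft_force'],st['width'])
json.dump({k:np.array(st[k]).tolist() for k in('ee_pos','ee_rot')}|{k:np.array(c[k]).tolist() for k in('fx','fy','cx','cy','k1','mount')},open('pics/'+sys.argv[1]+'.json','w'))
E
python3 look.py w1
```

```text
2.2833 [0.502  0.2196 0.3694] [0.7057 0.7085 0.0024 0.0006] [-0.0867 -0.0159  0.5748] 0.40254479399148835
```

View pics/w1.png

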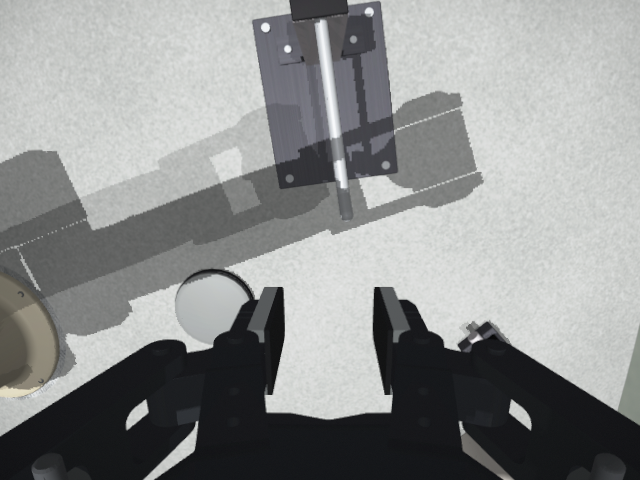

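The wrist view shows the hook from its root at about (323,20) to the bend at (341,183) and the tip at (347,215). The front corners of the plate are at (280,188) and (398,171).

Run:
```python
from h import *
import json
np.set_printoptions(precision=4,suppress=True)
c=json.load(open('pics/w1.json'))
f=lambda u,v,z:atz(*ray(c,(u,v),c),z)
r=f(323,20,.19);b=f(341,183,.192);t=f(347,212,.213)
print(r,b,t,np.linalg.norm(b-r),np.arctan2(*(b-r)[[1,0]]))
P=[f(u,v,.01) for u,v in[(252,18),(381,2),(398,171),(280,188)]]
print(np.array(P));m0=(P[0]+P[1])/2;m1=(P[2]+P[3])/2;print(m0,m1,np.arctan2(*(m1-m0)[[1,0]]))
print(f(291,17,.207),f(347,11,.207))
```

```text
[0.4974 0.3666 0.19  ] [0.5119 0.2459 0.192 ] [0.516  0.2265 0.213 ] 0.12163642337194897 -1.4506781829324085
[[0.4138 0.4144 0.01  ]
 [0.562  0.4322 0.01  ]
 [0.5892 0.2388 0.01  ]
 [0.4421 0.2169 0.01  ]]
[0.4879 0.4233 0.01  ] [0.5157 0.2279 0.01  ] -1.42970886706111
[0.4751 0.3643 0.207 ] [0.5142 0.3684 0.207 ]
```

{"op": "drive_tool", "data": {
  "increments": [
    [0,0,-0.085,-40,4,4,0.4],
    [0,0,-0.085,-40,4,4,0.4],
    [0,0,-0.085,-40,4,4,0.4],
    [0,0,-0.085,-40,4,4,0.4],
    [0,0,-0.085,-40,4,4,0.4]
  ]
}}

```text
time_s: 2.75
ee_pos: [0.5554, 0.0208, 0.3459]
ee_rot: [0.541, 0.841, -0.0, 0.0]
ft_force: [0.9, 0.7, 0.0]
width: 0.398
grasp_force: 0.0
```

{"op": "drive_tool", "data": {
  "increments": [
    [0,0,0,-36,-18,0,0.4],
    [0,0,0,-36,-18,0,0.4],
    [0,0,0,-36,-18,0,0.4],
    [0,0,0,-36,-18,0,0.4],
    [0,0,0,-36,-18,0,0.4]
  ]
}}

```text
time_s: 3.17
ee_pos: [0.5468, -0.1802, 0.3455]
ee_rot: [0.543, 0.84, -0.0, -0.001]
ft_force: [0.7, 0.9, -0.2]
width: 0.398
grasp_force: 0.0
```

{"op": "drive_tool", "data": {
  "increments": [
    [0,0,0,-10,-10,0,0.4],
    [0,0,0,0,0,0,0.4],
    [0,0,0,0,0,0,0.4],
    [0,0,0,0,0,0,0.4],
    [0,0,0,0,0,0,0.4]
  ]
}}

```text
time_s: 3.58
ee_pos: [0.5431, -0.1894, 0.3464]
ee_rot: [0.541, 0.841, 0.0, 0.0]
ft_force: [-0.1, 0.9, -0.3]
width: 0.399
grasp_force: 0.0
```

```bash
python3 look.py w2
```

```text
3.5833 [ 0.5431 -0.1894  0.3464] [0.5414 0.8408 0.0001 0.    ] [-0.1281  0.9363 -0.3096] 0.3993707353279385
```

View pics/w2.png

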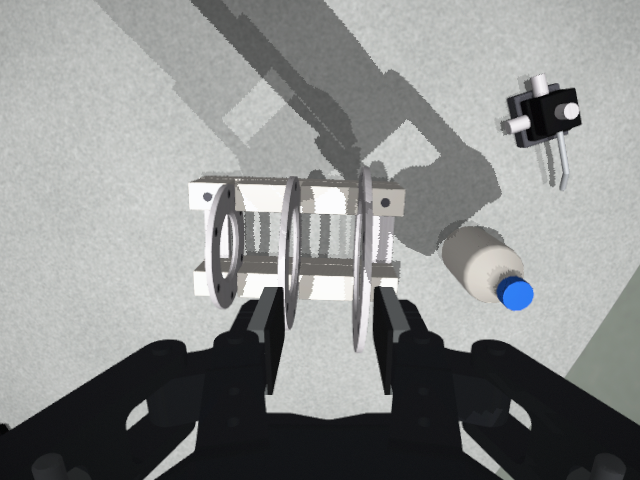

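The wrist view shows the rings nearly edge-on. The extreme points are small (229,181) to (224,308), medium (293,177) to (291,328) and large (366,165) to (357,352).

Run:
```python
from h import *
import json
from scipy.optimize import least_squares
np.set_printoptions(precision=4,suppress=True)
c=json.load(open('pics/w2.json'))
ob=[(-.07,.081,.066,(229,181),(224,308)),(0,.095,.078,(293,177),(291,328)),(.07,.109,.091,(366,165),(357,352))]
a=np.linspace(0,2*np.pi,721)
def ext(p,s,z,r):
    x,y,t=p;ex=np.array([np.cos(t),np.sin(t),0]);ey=np.array([-np.sin(t),np.cos(t),0])
    C=np.array([x,y,z])+s*ex
    P=proj(c,C+r*np.cos(a)[:,None]*ey+r*np.sin(a)[:,None]*[0,0,1],c)
    return C,P[P[:,1].argmin()],P[P[:,1].argmax()]
def f(p):
    o=[]
    for s,z,r,u,v in ob:
        C,A,B=ext(p,s,z,r);o+=list(A-u)+list(B-v)
    return np.array(o)
s=least_squares(f,[.533,-.245,.42],diff_step=1e-3);print(s.x,s.cost);print(f(s.x).reshape(-1,4))
for o in ob:print(ext(s.x,*o[:3])[0])
```

```text
[ 0.5307 -0.2534  0.3888] 16.909880805742223
[[-1.2001  1.3551 -1.1916 -0.0183]
 [ 1.1432 -2.5686 -2.9217  1.0062]
 [ 0.5401  0.0875  3.3095  0.646 ]]
[ 0.4659 -0.2799  0.081 ]
[ 0.5307 -0.2534  0.095 ]
[ 0.5955 -0.2268  0.109 ]
```

{"op": "drive_tool", "data": {
  "increments": [
    [0,0,0.02,-11,6.6,22,0.5],
    [0,0,0,-11,6.6,22,0.5],
    [0,0,0,-11,6.6,22,0.5],
    [0,0,0,-11,6.6,22,0.5],
    [0,0,0,-11,6.6,22,0.5]
  ]
}}

```text
time_s: 4.05
ee_pos: [0.5958, -0.227, 0.2354]
ee_rot: [0.55, 0.835, 0.0, 0.0]
ft_force: [-0.8, 0.0, 0.7]
width: 0.5
grasp_force: 0.0
```

{"op": "drive_tool", "data": {
  "increments": [
    [0,0,0,0,0,22,0.5],
    [0,0,0,0,0,22,0.5],
    [0,0,0,0,0,20,0.5],
    [0,0,0,0,0,0,0.5],
    [0,0,0,0,0,0,0.5]
  ]
}}

```text
time_s: 4.47
ee_pos: [0.5949, -0.2269, 0.1717]
ee_rot: [0.55, 0.835, -0.0, -0.001]
ft_force: [0.8, 1.0, 1.1]
width: 0.499
grasp_force: 0.0
```

```bash
python3 look.py w3
```

```text
4.4667 [ 0.5949 -0.2269  0.1717] [ 0.5499  0.8352 -0.0001 -0.0011] [0.763  0.959  1.1244] 0.4993969384770578
```

View pics/w3.png

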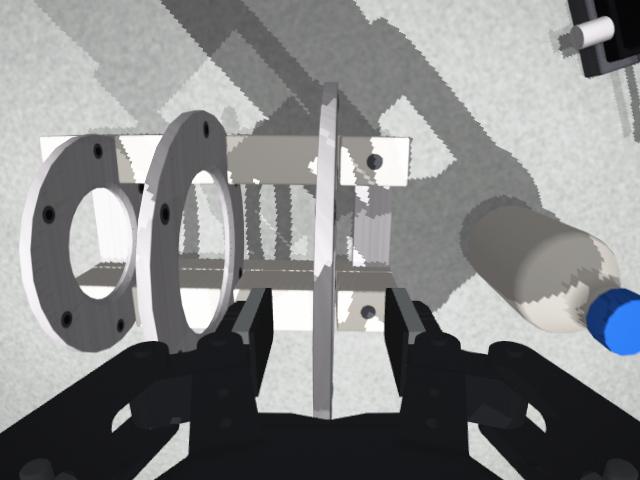

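The large ring (column about 325) stands midway between the fingertips, so I'll close on it and lift.

{"op": "drive_tool", "data": {
  "increments": [
    [0,0,0,0,0,0,0],
    [0,0,0,0,0,0,0],
    [0,0,0,0,0,0,0],
    [0,0,0,0,0,0,0],
    [0,0,0,0,0,0,0]
  ]
}}

```text
time_s: 4.93
ee_pos: [0.5958, -0.228, 0.1739]
ee_rot: [0.55, 0.835, 0.001, 0.002]
ft_force: [1.5, 0.5, 5.2]
width: 0.055
grasp_force: 60.0
```

```bash
cat > plan.py <<'E'
from h import *
import sys
# plan.py x y z yaw n : equal rows (tool down) from the present pose to TCP target, yaw = tool y axis
def yaw(q):
    m=R.from_quat(q).as_matrix();return np.arctan2(m[1,1],m[0,1])
st=manip.get_state();p=np.array(st['ee_pos']);a=yaw(st['ee_rot'])
x,y,z,t,n=map(float,sys.argv[1:6]);n=int(n)
print('yaw now',round(a,3),'pos',p.round(4),'w',round(st['width'],3),'t',st['time_s'],'q6',round(st['q'][5],2))
d=(np.array([x,y,z])-p)/n*1000;dt=(t-a)/n
for i in range(n):
    b=a+dt*(i+1)
    X=np.array([-np.sin(b),np.cos(b),0]);Y=np.array([np.cos(b),np.sin(b),0])
    print([0,0,round(-dt,3),round(d@X,1),round(d@Y,1),round(-d[2],1)])
E
python3 plan.py .516 -.043 .272 .405 5
```

```text
yaw now 0.405 pos [ 0.5958 -0.228   0.1739] w 0.055 t 4.9333 q6 -0.83
[0, 0, np.float64(-0.0), np.float64(40.3), np.float64(-0.1), np.float64(-19.6)]
[0, 0, np.float64(-0.0), np.float64(40.3), np.float64(-0.1), np.float64(-19.6)]
[0, 0, np.float64(-0.0), np.float64(40.3), np.float64(-0.1), np.float64(-19.6)]
[0, 0, np.float64(-0.0), np.float64(40.3), np.float64(-0.1), np.float64(-19.6)]
[0, 0, np.float64(-0.0), np.float64(40.3), np.float64(-0.1), np.float64(-19.6)]
```

{"op": "drive_tool", "data": {
  "increments": [
    [0,0,0,0,0,-20,0],
    [0,0,0,0,0,-20,0],
    [0,0,0,0,0,-20,0],
    [0,0,0,10,0,-20,0],
    [0,0,0,30,0,-18,0]
  ]
}}

```text
time_s: 5.35
ee_pos: [0.579, -0.1934, 0.2698]
ee_rot: [0.552, 0.834, -0.001, -0.001]
ft_force: [0.3, 1.3, -1.6]
width: 0.059
grasp_force: 59.0
```

{"op": "drive_tool", "data": {
  "increments": [
    [0,0,0,40,0,0,0],
    [0,0,0,40,0,0,0],
    [0,0,0,40,0,0,0],
    [0,0,0,40,0,0,0],
    [0,0,0,20,0,0,0]
  ]
}}

```text
time_s: 5.77
ee_pos: [0.5065, -0.0226, 0.2701]
ee_rot: [0.549, 0.836, 0.0, -0.001]
ft_force: [0.0, 0.6, -2.0]
width: 0.058
grasp_force: 59.0
```

```bash
python3 plan.py .523 .165 .265 1.707 11
```

```text
yaw now 0.407 pos [ 0.5065 -0.0226  0.2701] w 0.058 t 5.7667 q6 -0.53
[0, 0, np.float64(-0.118), np.float64(14.0), np.float64(9.9), np.float64(0.5)]
[0, 0, np.float64(-0.118), np.float64(12.7), np.float64(11.4), np.float64(0.5)]
[0, 0, np.float64(-0.118), np.float64(11.3), np.float64(12.9), np.float64(0.5)]
[0, 0, np.float64(-0.118), np.float64(9.7), np.float64(14.1), np.float64(0.5)]
[0, 0, np.float64(-0.118), np.float64(8.0), np.float64(15.1), np.float64(0.5)]
[0, 0, np.float64(-0.118), np.float64(6.1), np.float64(16.0), np.float64(0.5)]
[0, 0, np.float64(-0.118), np.float64(4.2), np.float64(16.6), np.float64(0.5)]
[0, 0, np.float64(-0.118), np.float64(2.2), np.float64(17.0), np.float64(0.5)]
[0, 0, np.float64(-0.118), np.float64(0.2), np.float64(17.1), np.float64(0.5)]
[0, 0, np.float64(-0.118), np.float64(-1.8), np.float64(17.0), np.float64(0.5)]
[0, 0, np.float64(-0.118), np.float64(-3.8), np.float64(16.7), np.float64(0.5)]
```

{"op": "drive_tool", "data": {
  "increments": [
    [0,0,-0.118,14,10,0.5,0],
    [0,0,-0.118,13,11.5,0.5,0],
    [0,0,-0.118,11,13,0.5,0],
    [0,0,-0.118,10,14,0.5,0],
    [0,0,-0.118,8,15,0.5,0]
  ]
}}

```text
time_s: 6.18
ee_pos: [0.5258, 0.0589, 0.2672]
ee_rot: [0.281, 0.96, -0.0, -0.001]
ft_force: [0.0, -0.2, -1.7]
width: 0.057
grasp_force: 59.1
```

{"op": "drive_tool", "data": {
  "increments": [
    [0,0,-0.118,6,16,0.5,0],
    [0,0,-0.118,4,16.5,0.5,0],
    [0,0,-0.118,2,17,0.5,0],
    [0,0,-0.118,0,17,0.5,0],
    [0,0,-0.118,-2,17,0.5,0]
  ]
}}

```text
time_s: 6.6
ee_pos: [0.5445, 0.142, 0.2645]
ee_rot: [-0.01, 1.0, -0.0, -0.001]
ft_force: [0.8, -0.1, -2.6]
width: 0.056
grasp_force: 59.1
```

{"op": "drive_tool", "data": {
  "increments": [
    [0,0,-0.118,-4,10,0.5,0],
    [0,0,0,0,0,0,0],
    [0,0,0,0,0,0,0],
    [0,0,0,0,0,0,0],
    [0,0,0,0,0,0,0]
  ]
}}

```text
time_s: 7.02
ee_pos: [0.5485, 0.1506, 0.2648]
ee_rot: [-0.064, 0.998, -0.0, -0.0]
ft_force: [-0.2, -0.2, -1.0]
width: 0.055
grasp_force: 59.0
```

```bash
python3 - <<'E'
from h import *
st=manip.get_state();c=manip.camera('scene');d=manip.camera('side');w=manip.camera('wrist')
m=np.zeros((600,800,3),np.uint8)
m[:300,:400]=cv2.resize(c['img'][200:425,300:600],(400,300));m[:300,400:]=cv2.resize(d['img'][120:345,120:420],(400,300))
m[300:,:400]=cv2.resize(w['img'],(400,300))
cv2.imwrite('pics/m1.png',m[:,:,::-1])
E
python3 plan.py .503 .315 .265 1.707 5
```

```text
yaw now 1.701 pos [0.5486 0.1508 0.265 ] w 0.06 t 7.1667 q6 -1.5
[0, 0, np.float64(-0.001), np.float64(4.7), np.float64(33.7), np.float64(0.0)]
[0, 0, np.float64(-0.001), np.float64(4.7), np.float64(33.7), np.float64(0.0)]
[0, 0, np.float64(-0.001), np.float64(4.7), np.float64(33.8), np.float64(0.0)]
[0, 0, np.float64(-0.001), np.float64(4.6), np.float64(33.8), np.float64(0.0)]
[0, 0, np.float64(-0.001), np.float64(4.6), np.float64(33.8), np.float64(0.0)]
```

View pics/m1.png

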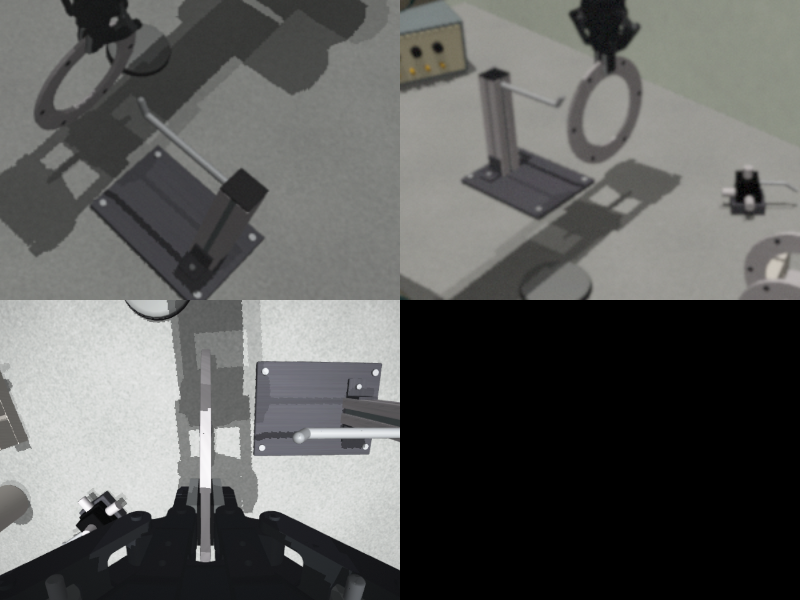

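The composite shows the large ring held upright in front of the hook. It is about 25 mm too far out in x, and the hook is level in the wrist view with its tip at about (481,218), so the yaw is right. I'll check the tip position from here.

```bash
sed -i 's/b=a+dt\*(i+1)/b=a+dt*i/; s/print(\[0,0,round(-dt,3),round(d@X,1),round(d@Y,1),round(-d\[2\],1)\])/print(*[round(float(v),3) for v in (-dt,d@X,d@Y,-d[2])])/' plan.py
python3 - <<'E'
from h import *
st=manip.get_state();c=manip.camera('wrist')
for u,v,z in[(481,218,.213),(520,214,.19),(635,214,.19),(609,100,.01),(411,102,.01),(409,247,.01)]:print(atz(*ray(c,(u,v),st),z).round(4))
E
python3 plan.py .523 .167 .265 1.707 2;python3 plan.py .502 .325 .265 1.707 5
```

```text
[0.5135 0.2233 0.213 ]
[0.5119 0.2546 0.19  ]
[0.5023 0.3238 0.19  ]
[0.4125 0.4108 0.01  ]
[0.4449 0.2164 0.01  ]
[0.5861 0.2399 0.01  ]
yaw now 1.702 pos [0.5486 0.1509 0.265 ] w 0.052 t 7.2167 q6 -1.5
-0.003 11.628 9.627 -0.007
-0.003 11.602 9.659 -0.007
yaw now 1.702 pos [0.5486 0.1509 0.265 ] w 0.052 t 7.2167 q6 -1.5
-0.001 4.697 35.729 -0.003
-0.001 4.657 35.734 -0.003
-0.001 4.618 35.739 -0.003
-0.001 4.579 35.744 -0.003
-0.001 4.54 35.749 -0.003
```

{"op": "drive_tool", "data": {
  "increments": [
    [0,0,0,12,0,0,0],
    [0,0,0,11.5,10,0,0],
    [0,0,0,0,30,0,0],
    [0,0,0,0,34,0,0],
    [0,0,0,0,34,0,0]
  ]
}}

```text
time_s: 7.63
ee_pos: [0.5108, 0.256, 0.2653]
ee_rot: [-0.065, 0.998, 0.0, 0.0]
ft_force: [0.0, -0.2, -2.3]
width: 0.056
grasp_force: 59.0
```

{"op": "drive_tool", "data": {
  "increments": [
    [0,0,0,0,34,0,0],
    [0,0,0,0,34,0,0],
    [0,0,0,0,0,10,0],
    [0,0,0,0,0,20,0],
    [0,0,0,0,0,20,0]
  ]
}}

```text
time_s: 8.05
ee_pos: [0.5022, 0.3234, 0.2148]
ee_rot: [-0.066, 0.998, 0.0, 0.001]
ft_force: [0.5, 0.4, -2.1]
width: 0.055
grasp_force: 59.2
```

{"op": "drive_tool", "data": {
  "increments": [
    [0,0,0,0,0,8,0],
    [0,0,0,0,0,3,0],
    [0,0,0,0,0,2,0],
    [0,0,0,0,0,1,0],
    [0,0,0,0,0,0,0]
  ]
}}

```text
time_s: 8.47
ee_pos: [0.5026, 0.3228, 0.2021]
ee_rot: [-0.066, 0.998, 0.0, 0.001]
ft_force: [-0.6, -0.9, -1.4]
width: 0.057
grasp_force: 59.1
```

{"op": "drive_tool", "data": {
  "increments": [
    [0,0,0,0,0,1,0],
    [0,0,0,0,0,1,0],
    [0,0,0,0,0,1,0],
    [0,0,0,0,0,0,0],
    [0,0,0,0,0,0,0]
  ]
}}

```text
time_s: 8.88
ee_pos: [0.5027, 0.323, 0.2012]
ee_rot: [-0.066, 0.998, 0.001, 0.002]
ft_force: [-2.1, -1.7, 9.0]
width: 0.055
grasp_force: 61.0
```

{"op": "drive_tool", "data": {
  "increments": [
    [0,0,0,0,0,0,0.22],
    [0,0,0,0,0,0,0.22],
    [0,0,0,0,0,0,0.22],
    [0,0,0,0,0,-10,0.22],
    [0,0,0,0,0,-25,0.22]
  ]
}}

```text
time_s: 9.3
ee_pos: [0.5009, 0.3221, 0.2295]
ee_rot: [-0.066, 0.998, -0.002, -0.003]
ft_force: [0.4, -0.6, -0.4]
width: 0.22
grasp_force: 0.0
```

{"op": "drive_tool", "data": {
  "increments": [
    [0,0,0,0,-20,0,0],
    [0,0,0,0,-20,0,0],
    [0,0,0,0,-10,0,0],
    [0,0,0,0,0,15,0],
    [0,0,0,0,0,12,0]
  ]
}}

```text
time_s: 9.72
ee_pos: [0.5091, 0.2729, 0.206]
ee_rot: [-0.065, 0.998, 0.0, 0.001]
ft_force: [0.0, 0.5, -0.5]
width: 0.004
grasp_force: 0.0
```

{"op": "drive_tool", "data": {
  "increments": [
    [0,0,0,0,0,4,0],
    [0,0,0,0,0,0,0],
    [0,0,0,0,0,0,0],
    [0,0,0,0,0,0,0],
    [0,0,0,0,0,0,0]
  ]
}}

```text
time_s: 10.13
ee_pos: [0.5089, 0.2737, 0.2026]
ee_rot: [-0.066, 0.998, 0.0, 0.001]
ft_force: [1.6, -0.3, -0.7]
width: -0.003
grasp_force: 0.0
```

```bash
cat > comp.py <<'E'
from h import *
import sys
st=manip.get_state();c=manip.camera('scene');d=manip.camera('side');w=manip.camera('wrist')
m=np.zeros((600,800,3),np.uint8)
m[:300,:400]=cv2.resize(c['img'][200:425,320:620],(400,300));m[:300,400:]=cv2.resize(d['img'][140:290,140:340],(400,300))
m[300:,:400]=cv2.resize(w['img'],(400,300))
cv2.imwrite('pics/'+sys.argv[1]+'.png',m[:,:,::-1])
E
python3 comp.py m2; python3 plan.py .5 .34 .2 1.707 1
```

```text
yaw now 1.703 pos [0.5088 0.2734 0.2023] w -0.001 t 10.2833 q6 -1.27
-0.004 -0.057 67.158 2.267
```

View pics/m2.png

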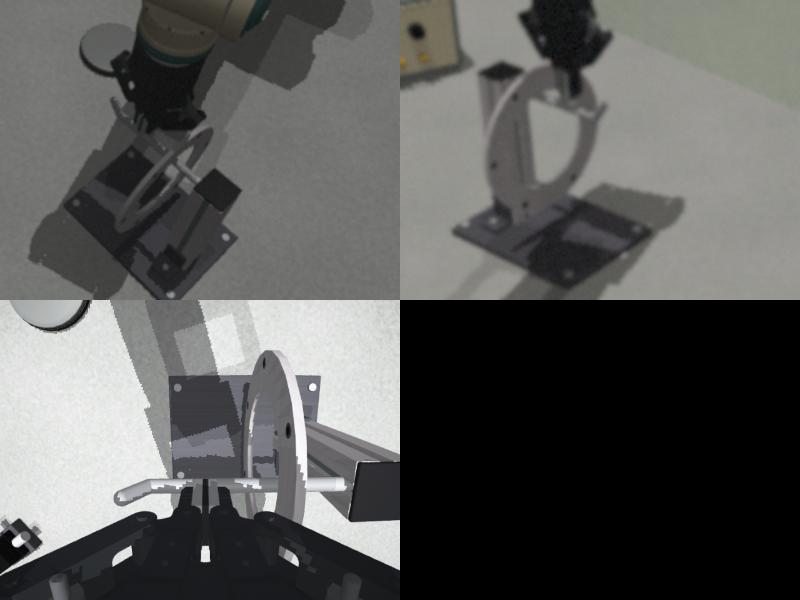

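The large ring hangs on the rod about 40 mm out from the post, and the shut fingers sit just above the rod in front of it. I'll push it back now.

{"op": "drive_tool", "data": {
  "increments": [
    [0,0,0,0,12,0,0],
    [0,0,0,0,12,0,0],
    [0,0,0,0,12,0,0],
    [0,0,0,0,10,0,0],
    [0,0,0,0,8,0,0]
  ]
}}

```text
time_s: 10.7
ee_pos: [0.5014, 0.3282, 0.2021]
ee_rot: [-0.066, 0.998, -0.0, 0.0]
ft_force: [0.1, -2.0, 1.6]
width: 0.002
grasp_force: 1.3
```

{"op": "drive_tool", "data": {
  "increments": [
    [0,0,0,0,3,0,0],
    [0,0,0,0,3,0,0],
    [0,0,0,0,2,0,0],
    [0,0,0,0,2,0,0],
    [0,0,0,0,0,0,0]
  ]
}}

```text
time_s: 11.12
ee_pos: [0.5001, 0.3368, 0.2015]
ee_rot: [-0.066, 0.998, 0.0, -0.0]
ft_force: [0.0, -0.4, -0.6]
width: -0.001
grasp_force: 0.4
```

{"op": "drive_tool", "data": {
  "increments": [
    [0,0,0,0,2,0,0],
    [0,0,0,0,2,0,0],
    [0,0,0,0,1,0,0],
    [0,0,0,0,1,0,0],
    [0,0,0,0,0,0,0]
  ]
}}

```text
time_s: 11.53
ee_pos: [0.4995, 0.3427, 0.2018]
ee_rot: [-0.066, 0.998, -0.0, 0.0]
ft_force: [-0.3, -1.9, 0.5]
width: -0.003
grasp_force: 0.7
```

```bash
python3 comp.py m3
```

```text
(no output)
```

View pics/m3.png

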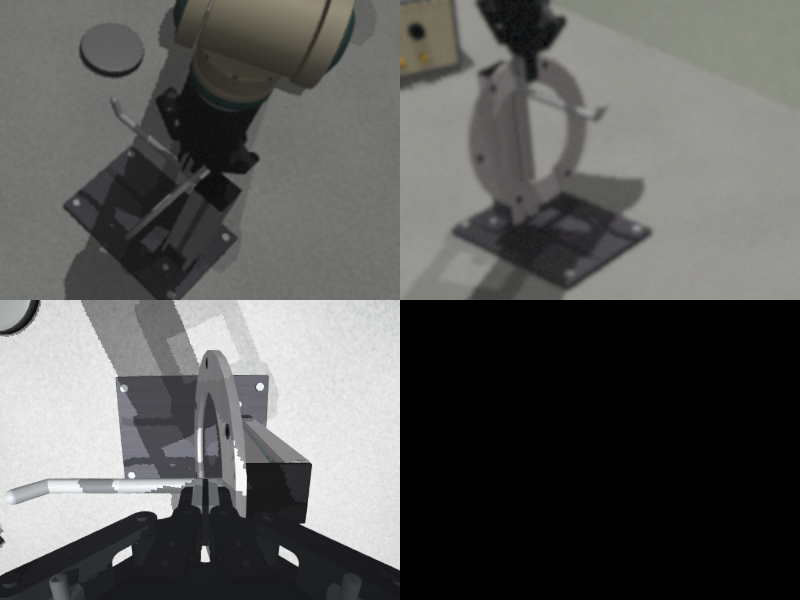

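The ring is now almost at the post, with a sliver of gap near (243,470). I'll keep pushing until the force shows contact.

{"op": "drive_tool", "data": {
  "increments": [
    [0,0,0,0,1.5,0,0],
    [0,0,0,0,1.5,0,0],
    [0,0,0,0,1,0,0],
    [0,0,0,0,0,0,0],
    [0,0,0,0,0,0,0]
  ]
}}

```text
time_s: 12.1
ee_pos: [0.4989, 0.3467, 0.2018]
ee_rot: [-0.066, 0.998, -0.0, 0.0]
ft_force: [0.5, -0.8, 0.0]
width: -0.0
grasp_force: 0.5
```

{"op": "drive_tool", "data": {
  "increments": [
    [0,0,0,0,1,0,0],
    [0,0,0,0,1,0,0],
    [0,0,0,0,1,0,0],
    [0,0,0,0,1,0,0],
    [0,0,0,0,0,0,0]
  ]
}}

```text
time_s: 12.52
ee_pos: [0.4987, 0.3489, 0.2028]
ee_rot: [-0.065, 0.998, -0.002, 0.0]
ft_force: [-3.0, -10.5, 4.3]
width: 0.001
grasp_force: 5.6
```

{"op": "drive_tool", "data": {
  "increments": [
    [0,0,0,0,-10,0,0],
    [0,0,0,0,-20,-5,0],
    [0,0,0,0,-20,-25,0],
    [0,0,0,0,-20,-30,0.2],
    [0,0,0,0,-20,-30,0.5]
  ]
}}

```text
time_s: 12.93
ee_pos: [0.5099, 0.2604, 0.2923]
ee_rot: [-0.066, 0.998, 0.0, -0.001]
ft_force: [0.6, -0.1, 0.6]
width: 0.272
grasp_force: 0.0
```

```bash
python3 comp.py m4; python3 plan.py .5307 -.2534 .25 .405 14
```

```text
yaw now 1.701 pos [0.5114 0.2606 0.2953] w 0.502 t 13.0833 q6 -1.29
0.093 3.41 -36.585 3.239
0.093 0.013 -36.743 3.239
0.093 -3.384 -36.587 3.239
0.093 -6.753 -36.118 3.239
0.093 -10.064 -35.338 3.239
0.093 -13.288 -34.257 3.239
0.093 -16.398 -32.881 3.239
0.093 -19.368 -31.224 3.239
0.093 -22.173 -29.299 3.239
0.093 -24.787 -27.124 3.239
0.093 -27.188 -24.716 3.239
0.093 -29.357 -22.096 3.239
0.093 -31.275 -19.287 3.239
0.093 -32.924 -16.312 3.239
```

View pics/m4.png

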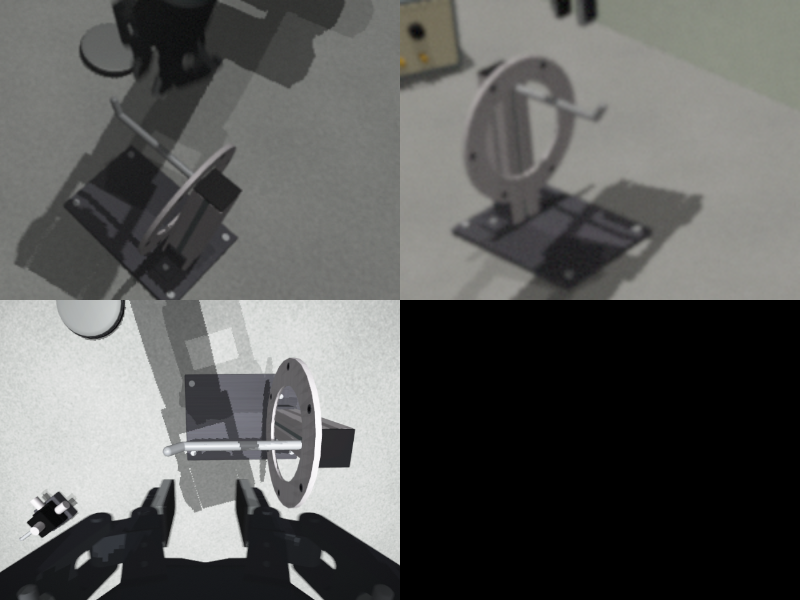

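The large ring now hangs against the post with the hook through its hole, and in the wrist view it sits at (295,430) with no gap to the post. Next is the medium ring.

{"op": "drive_tool", "data": {
  "increments": [
    [0,0,0.093,3.4,-36.6,3,0.5],
    [0,0,0.093,0,-36.7,3,0.5],
    [0,0,0.093,-3.4,-36.6,3,0.5],
    [0,0,0.093,-6.8,-36.1,3,0.5],
    [0,0,0.093,-10.1,-35.3,3,0.5]
  ]
}}

```text
time_s: 13.5
ee_pos: [0.5169, 0.0769, 0.2751]
ee_rot: [0.167, 0.986, 0.0, -0.001]
ft_force: [1.8, 0.4, 0.3]
width: 0.499
grasp_force: 0.0
```

{"op": "drive_tool", "data": {
  "increments": [
    [0,0,0.093,-13.3,-34.3,3,0.5],
    [0,0,0.093,-16.4,-32.9,3,0.5],
    [0,0,0.093,-19.4,-31.2,3,0.5],
    [0,0,0.093,-22.2,-29.3,3,0.5],
    [0,0,0.093,-24.8,-27.1,3,0.5]
  ]
}}

```text
time_s: 13.92
ee_pos: [0.5239, -0.1069, 0.2602]
ee_rot: [0.39, 0.921, 0.0, -0.001]
ft_force: [1.1, -0.4, 1.2]
width: 0.501
grasp_force: 0.0
```

{"op": "drive_tool", "data": {
  "increments": [
    [0,0,0.093,-27.2,-24.7,3,0.5],
    [0,0,0.093,-29.4,-22.1,3,0.5],
    [0,0,0.093,-31.3,-19.3,3,0.5],
    [0,0,0.093,-32.9,-16.3,3,0.5],
    [0,0,0,0,0,0,0.5]
  ]
}}

```text
time_s: 14.33
ee_pos: [0.5282, -0.2575, 0.2463]
ee_rot: [0.556, 0.831, -0.001, -0.002]
ft_force: [-0.3, 0.5, 0.5]
width: 0.499
grasp_force: 0.0
```

```bash
python3 plan.py .5307 -.2534 .145 .405 5
python3 - <<'E'
from h import *
st=manip.get_state();c=manip.camera('wrist')
for k,z in(('medium_ring_center',.095),('small_ring_center',.081),('ring_rack',0)):
    for r in manip.place_of('wrist',k)[:1]:print(k,r['conf'],atz(*ray(c,r['xy'],st),z).round(4))
E
```

```text
yaw now 0.391 pos [ 0.5282 -0.2575  0.2463] w 0.499 t 14.3333 q6 -0.91
-0.003 0.574 0.78 20.254
-0.003 0.571 0.781 20.254
-0.003 0.569 0.783 20.254
-0.003 0.567 0.785 20.254
-0.003 0.565 0.786 20.254
medium_ring_center 0.67 [ 0.5299 -0.2521  0.095 ]
small_ring_center 0.77 [ 0.4648 -0.2795  0.081 ]
ring_rack 0.72 [ 0.7273 -0.0105  0.    ]
```

{"op": "drive_tool", "data": {
  "increments": [
    [0,0,0,1.5,1.5,25,0.5],
    [0,0,0,1,1.5,25,0.5],
    [0,0,0,0,0,25,0.5],
    [0,0,0,0,0,18,0.5],
    [0,0,0,0,0,8,0.5]
  ]
}}

```text
time_s: 14.95
ee_pos: [0.5304, -0.2469, 0.1456]
ee_rot: [0.551, 0.835, 0.0, -0.002]
ft_force: [0.5, 0.3, 0.4]
width: 0.497
grasp_force: 0.0
```

{"op": "drive_tool", "data": {
  "increments": [
    [0,0,0,0,0,0,0.4],
    [0,0,0,0,0,0,0],
    [0,0,0,0,0,0,0],
    [0,0,0,0,0,0,0],
    [0,0,0,0,0,0,0]
  ]
}}

```text
time_s: 15.37
ee_pos: [0.5318, -0.2496, 0.1508]
ee_rot: [0.552, 0.834, 0.0, 0.001]
ft_force: [-0.8, 0.5, 4.7]
width: 0.054
grasp_force: 63.0
```

{"op": "drive_tool", "data": {
  "increments": [
    [0,0,0,0,0,-22,0],
    [0,0,0,0,0,-24,0],
    [0,0,0,0,0,-24,0],
    [0,0,0,10,0,-20,0],
    [0,0,0,30,0,-14,0]
  ]
}}

```text
time_s: 15.78
ee_pos: [0.516, -0.2145, 0.2547]
ee_rot: [0.553, 0.833, -0.0, 0.002]
ft_force: [0.3, 1.4, -2.0]
width: 0.055
grasp_force: 61.9
```

{"op": "drive_tool", "data": {
  "increments": [
    [0,0,0,35,0,0,0],
    [0,0,0,35,0,0,0],
    [0,0,0,30,0,0,0],
    [0,0,0,30,0,0,0],
    [0,0,0,15,0,0,0]
  ]
}}

```text
time_s: 16.2
ee_pos: [0.4579, -0.0765, 0.2532]
ee_rot: [0.551, 0.834, 0.001, 0.0]
ft_force: [1.1, -0.3, -1.7]
width: 0.056
grasp_force: 61.9
```

```bash
python3 plan.py .523 .165 .25 1.707 11;python3 - <<'E'
from h import *
print(manip.get_state()['q'])
E
```

```text
yaw now 0.403 pos [ 0.4579 -0.0765  0.2532] w 0.056 t 16.2 q6 -0.65
-0.119 17.877 14.054 0.293
-0.119 16.089 16.07 0.293
-0.119 14.076 17.86 0.293
-0.119 11.864 19.4 0.293
-0.119 9.486 20.667 0.293
-0.119 6.975 21.644 0.293
-0.119 4.365 22.317 0.293
-0.119 1.695 22.677 0.293
-0.119 -1.0 22.718 0.293
-0.119 -3.68 22.44 0.293
-0.119 -6.309 21.848 0.293
[-2.45718991e-01 -1.26196046e-01  1.53124833e+00  9.52992713e-04
  1.73597628e+00 -6.48309309e-01]
```

{"op": "drive_tool", "data": {
  "increments": [
    [0,0,-0.119,17.9,14,0,0],
    [0,0,-0.119,16,16,0,0],
    [0,0,-0.119,14,17.9,0,0],
    [0,0,-0.119,11.9,19.4,0,0],
    [0,0,-0.119,9.5,20.7,0,0]
  ]
}}

```text
time_s: 16.62
ee_pos: [0.4887, 0.0318, 0.253]
ee_rot: [0.281, 0.96, 0.0, 0.0]
ft_force: [0.5, 0.6, -2.4]
width: 0.053
grasp_force: 61.9
```

{"op": "drive_tool", "data": {
  "increments": [
    [0,0,-0.119,7,21.6,0,0],
    [0,0,-0.119,4.4,22.3,0,0],
    [0,0,-0.119,1.7,22.7,0,0],
    [0,0,-0.119,-1,22.7,0,0],
    [0,0,-0.119,-3.7,22.4,0,0]
  ]
}}

```text
time_s: 17.03
ee_pos: [0.5182, 0.1416, 0.2529]
ee_rot: [-0.013, 1.0, 0.0, 0.0]
ft_force: [0.4, 0.3, -3.0]
width: 0.05
grasp_force: 61.9
```

{"op": "drive_tool", "data": {
  "increments": [
    [0,0,-0.119,-6.3,15,0,0],
    [0,0,0,0,0,0,0],
    [0,0,0,0,0,0,0],
    [0,0,0,0,0,0,0],
    [0,0,0,0,0,0,0]
  ]
}}

```text
time_s: 17.45
ee_pos: [0.5239, 0.1547, 0.253]
ee_rot: [-0.068, 0.998, -0.0, 0.0]
ft_force: [0.1, -0.2, -2.1]
width: 0.055
grasp_force: 61.9
```

```bash
python3 plan.py .5025 .318 .25 1.707 5;python3 - <<'E'
from h import *
for n in('wrist','side','scene'):
    c=manip.camera(n);st=manip.get_state()
    for k in('medium_ring_center','hook_root'):
        for r in manip.place_of(n,k)[:1]:
            o,d=ray(c,r['xy'],st);print(n,k,r['conf'],r['xy'],atz(o,d,.204 if k[0]=='m' else .19).round(4))
E
```

```text
yaw now 1.707 pos [0.5239 0.1547 0.253 ] w 0.055 t 17.45 q6 -1.49
0.0 -0.194 32.935 0.59
0.0 -0.192 32.935 0.59
0.0 -0.19 32.935 0.59
0.0 -0.188 32.935 0.59
0.0 -0.186 32.935 0.59
side medium_ring_center 0.72 [265.1, 206.8] [0.5137 0.143  0.204 ]
side hook_root 0.75 [197.0, 180.7] [0.5033 0.3756 0.19  ]
scene medium_ring_center 0.87 [372.9, 256.7] [0.5382 0.163  0.204 ]
scene hook_root 0.76 [472.8, 335.1] [0.4911 0.3667 0.19  ]
```

{"op": "drive_tool", "data": {
  "increments": [
    [0,0,0,0,25,0,0],
    [0,0,0,0,35,0,0],
    [0,0,0,0,35,0,0],
    [0,0,0,0,35,0,0],
    [0,0,0,0,34,0,0]
  ]
}}

```text
time_s: 18.32
ee_pos: [0.5008, 0.3196, 0.2529]
ee_rot: [-0.069, 0.998, 0.0, 0.0]
ft_force: [-0.4, -0.3, -2.2]
width: 0.055
grasp_force: 61.9
```

{"op": "drive_tool", "data": {
  "increments": [
    [0,0,0,0,0,8,0],
    [0,0,0,0,0,14,0],
    [0,0,0,0,0,12,0],
    [0,0,0,0,0,6,0],
    [0,0,0,0,0,3,0]
  ]
}}

```text
time_s: 18.73
ee_pos: [0.501, 0.3173, 0.2081]
ee_rot: [-0.069, 0.998, -0.001, -0.001]
ft_force: [-0.2, -0.7, -1.9]
width: 0.05
grasp_force: 61.9
```

{"op": "drive_tool", "data": {
  "increments": [
    [0,0,0,0,0,1,0],
    [0,0,0,0,0,1,0],
    [0,0,0,0,0,1,0],
    [0,0,0,0,0,0,0],
    [0,0,0,0,0,0,0]
  ]
}}

```text
time_s: 19.15
ee_pos: [0.5014, 0.318, 0.2073]
ee_rot: [-0.069, 0.998, 0.0, 0.0]
ft_force: [0.0, 0.1, -1.9]
width: 0.052
grasp_force: 61.9
```

{"op": "drive_tool", "data": {
  "increments": [
    [0,0,0,0,0,1,0],
    [0,0,0,0,0,1,0],
    [0,0,0,0,0,1,0],
    [0,0,0,0,0,1,0],
    [0,0,0,0,0,0,0]
  ]
}}

```text
time_s: 19.57
ee_pos: [0.5015, 0.3181, 0.2048]
ee_rot: [-0.07, 0.998, 0.0, 0.001]
ft_force: [-2.1, -2.5, 6.8]
width: 0.057
grasp_force: 63.2
```

{"op": "drive_tool", "data": {
  "increments": [
    [0,0,0,0,0,1,0],
    [0,0,0,0,0,0,0],
    [0,0,0,0,0,0,0],
    [0,0,0,0,0,0,0],
    [0,0,0,0,0,0,0]
  ]
}}

```text
time_s: 19.98
ee_pos: [0.5016, 0.3181, 0.2047]
ee_rot: [-0.07, 0.998, 0.001, 0.002]
ft_force: [-4.6, -2.2, 9.1]
width: 0.054
grasp_force: 63.7
```

{"op": "drive_tool", "data": {
  "increments": [
    [0,0,0,0,0,0,0.22],
    [0,0,0,0,0,0,0.22],
    [0,0,0,0,0,0,0.22],
    [0,0,0,0,0,-10,0.22],
    [0,0,0,0,0,-25,0.22]
  ]
}}

```text
time_s: 20.4
ee_pos: [0.5001, 0.3173, 0.2334]
ee_rot: [-0.07, 0.998, -0.002, -0.003]
ft_force: [-0.5, -1.1, -0.6]
width: 0.22
grasp_force: 0.0
```

{"op": "drive_tool", "data": {
  "increments": [
    [0,0,0,0,-20,0,0],
    [0,0,0,0,-20,0,0],
    [0,0,0,0,-10,0,0],
    [0,0,0,0,0,15,0],
    [0,0,0,0,0,14,0]
  ]
}}

```text
time_s: 20.82
ee_pos: [0.5088, 0.2681, 0.2086]
ee_rot: [-0.069, 0.998, 0.0, 0.001]
ft_force: [-0.5, -0.0, -0.9]
width: 0.002
grasp_force: 0.0
```

{"op": "drive_tool", "data": {
  "increments": [
    [0,0,0,0,0,4,0],
    [0,0,0,0,0,0,0],
    [0,0,0,0,10,0,0],
    [0,0,0,0,10,0,0],
    [0,0,0,0,10,0,0]
  ]
}}

```text
time_s: 21.23
ee_pos: [0.5041, 0.2997, 0.2049]
ee_rot: [-0.07, 0.998, 0.0, 0.001]
ft_force: [0.7, 0.2, -0.3]
width: -0.002
grasp_force: 0.0
```

{"op": "drive_tool", "data": {
  "increments": [
    [0,0,0,0,10,0,0],
    [0,0,0,0,9,0,0],
    [0,0,0,0,9,0,0],
    [0,0,0,0,8,0,0],
    [0,0,0,0,3,0,0]
  ]
}}

```text
time_s: 21.65
ee_pos: [0.4986, 0.3376, 0.2042]
ee_rot: [-0.07, 0.998, -0.0, 0.0]
ft_force: [-0.2, -4.5, 4.6]
width: 0.002
grasp_force: 2.8
```

{"op": "drive_tool", "data": {
  "increments": [
    [0,0,0,0,1.5,0,0],
    [0,0,0,0,1.5,0,0],
    [0,0,0,0,1.5,0,0],
    [0,0,0,0,1,0,0],
    [0,0,0,0,0,0,0]
  ]
}}

```text
time_s: 22.07
ee_pos: [0.4983, 0.3415, 0.2044]
ee_rot: [-0.069, 0.998, -0.0, 0.0]
ft_force: [0.8, -4.8, 4.6]
width: 0.001
grasp_force: 3.7
```

{"op": "drive_tool", "data": {
  "increments": [
    [0,0,0,0,1,0,0],
    [0,0,0,0,1,0,0],
    [0,0,0,0,1,0,0],
    [0,0,0,0,0,0,0],
    [0,0,0,0,0,0,0]
  ]
}}

```text
time_s: 22.48
ee_pos: [0.4982, 0.3431, 0.2044]
ee_rot: [-0.068, 0.998, -0.002, 0.0]
ft_force: [0.9, -10.9, 5.0]
width: 0.001
grasp_force: 6.2
```

{"op": "drive_tool", "data": {
  "increments": [
    [0,0,0,0,-10,0,0],
    [0,0,0,0,-20,-5,0],
    [0,0,0,0,-20,-25,0],
    [0,0,0,0,-20,-30,0.2],
    [0,0,0,0,-20,-30,0.5]
  ]
}}

```text
time_s: 22.9
ee_pos: [0.5094, 0.2552, 0.2937]
ee_rot: [-0.07, 0.998, 0.0, -0.001]
ft_force: [0.6, 0.5, 0.7]
width: 0.274
grasp_force: 0.0
```

```bash
cat > chk.py <<'E'
from h import *
Z=dict(large=.136,medium=.149,small=.161)
for n in('wrist','side','scene'):
    c=manip.camera(n);st=manip.get_state()
    for k in Z:
        for r in manip.place_of(n,k+'_ring_center')[:1]:
            o,d=ray(c,r['xy'],st);print(n,k,r['conf'],r['xy'],atz(o,d,Z[k]).round(4))
E
python3 chk.py; python3 plan.py .4655 -.280 .23 .405 15
```

```text
side medium 0.65 [199.6, 198.8] [0.497  0.3627 0.149 ]
side small 0.9 [404.6, 360.8] [ 0.3843 -0.3267  0.161 ]
scene large 0.84 [459.7, 349.4] [0.4986 0.3617 0.136 ]
scene medium 0.9 [455.1, 344.6] [0.5056 0.3539 0.149 ]
scene small 0.9 [280.7, 148.3] [ 0.5097 -0.2045  0.161 ]
yaw now 1.711 pos [0.5097 0.2564 0.2931] w 0.497 t 23.5 q6 -1.31
0.087 7.904 -35.002 4.204
0.087 4.831 -35.557 4.204
0.087 1.722 -35.842 4.204
0.087 -1.4 -35.856 4.204
0.087 -4.512 -35.599 4.204
0.087 -7.59 -35.072 4.204
0.087 -10.61 -34.279 4.204
0.087 -13.55 -33.227 4.204
0.087 -16.387 -31.923 4.204
0.087 -19.1 -30.378 4.204
0.087 -21.669 -28.602 4.204
0.087 -24.073 -26.61 4.204
0.087 -26.295 -24.417 4.204
0.087 -28.318 -22.039 4.204
0.087 -30.127 -19.493 4.204
```

Both hung rings are where they should be. Next is the small ring.

{"op": "drive_tool", "data": {
  "increments": [
    [0,0,0.087,7.9,-35,4.2,0.5],
    [0,0,0.087,4.8,-35.6,4.2,0.5],
    [0,0,0.087,1.7,-35.8,4.2,0.5],
    [0,0,0.087,-1.4,-35.9,4.2,0.5],
    [0,0,0.087,-4.5,-35.6,4.2,0.5]
  ]
}}

```text
time_s: 23.92
ee_pos: [0.4947, 0.076, 0.2725]
ee_rot: [0.149, 0.989, 0.0, 0.0]
ft_force: [1.0, -0.2, -0.2]
width: 0.498
grasp_force: 0.0
```

{"op": "drive_tool", "data": {
  "increments": [
    [0,0,0.087,-7.6,-35.1,4.2,0.5],
    [0,0,0.087,-10.6,-34.3,4.2,0.5],
    [0,0,0.087,-13.6,-33.2,4.2,0.5],
    [0,0,0.087,-16.4,-31.9,4.2,0.5],
    [0,0,0.087,-19.1,-30.4,4.2,0.5]
  ]
}}

```text
time_s: 24.33
ee_pos: [0.48, -0.1031, 0.2516]
ee_rot: [0.359, 0.933, 0.0, 0.0]
ft_force: [0.6, 0.3, 0.2]
width: 0.499
grasp_force: 0.0
```

{"op": "drive_tool", "data": {
  "increments": [
    [0,0,0.087,-21.7,-28.6,4.2,0.5],
    [0,0,0.087,-24.1,-26.6,4.2,0.5],
    [0,0,0.087,-26.3,-24.4,4.2,0.5],
    [0,0,0.087,-28.3,-22,4.2,0.5],
    [0,0,0.087,-30.1,-19.5,4.2,0.5]
  ]
}}

```text
time_s: 24.75
ee_pos: [0.4653, -0.282, 0.2305]
ee_rot: [0.552, 0.834, 0.0, 0.0]
ft_force: [0.4, 0.9, -0.8]
width: 0.498
grasp_force: 0.0
```

{"op": "drive_tool", "data": {
  "increments": [
    [0,0,0,0,0,0,0.5],
    [0,0,0,0,0,0,0.5],
    [0,0,0,0,0,0,0.5],
    [0,0,0,0,0,0,0.5],
    [0,0,0,0,0,0,0.5]
  ]
}}

```text
time_s: 25.17
ee_pos: [0.4662, -0.2793, 0.2312]
ee_rot: [0.55, 0.835, 0.0, 0.0]
ft_force: [0.1, 0.6, 0.5]
width: 0.5
grasp_force: 0.0
```

```bash
python3 plan.py .4655 -.280 .119 .405 5
python3 - <<'E'
from h import *
st=manip.get_state();c=manip.camera('wrist')
for r in manip.place_of('wrist','small_ring_center')[:1]:print(r['conf'],atz(*ray(c,r['xy'],st),.081).round(4))
E
```

```text
yaw now 0.407 pos [ 0.4662 -0.2793  0.2312] w 0.5 t 25.1667 q6 -1.01
0.0 -0.077 -0.176 22.438
0.0 -0.077 -0.176 22.438
0.0 -0.077 -0.176 22.438
0.0 -0.077 -0.176 22.438
0.0 -0.077 -0.175 22.438
0.69 [ 0.4663 -0.2797  0.081 ]
```

{"op": "drive_tool", "data": {
  "increments": [
    [0,0,0,0,0,26,0.5],
    [0,0,0,0,0,28,0.5],
    [0,0,0,0,0,26,0.5],
    [0,0,0,0,0,22,0.5],
    [0,0,0,0,0,10,0.5]
  ]
}}

```text
time_s: 25.68
ee_pos: [0.4646, -0.279, 0.1155]
ee_rot: [0.55, 0.835, 0.0, -0.002]
ft_force: [0.0, -1.1, -0.6]
width: 0.504
grasp_force: 0.0
```

{"op": "drive_tool", "data": {
  "increments": [
    [0,0,0,0,0,0,0.4],
    [0,0,0,0,0,0,0],
    [0,0,0,0,0,0,0],
    [0,0,0,0,0,0,0],
    [0,0,0,0,0,0,0]
  ]
}}

```text
time_s: 26.1
ee_pos: [0.4669, -0.2808, 0.1209]
ee_rot: [0.55, 0.835, 0.0, 0.002]
ft_force: [2.3, 0.5, 4.0]
width: 0.056
grasp_force: 60.9
```

{"op": "drive_tool", "data": {
  "increments": [
    [0,0,0,0,0,-25,0],
    [0,0,0,0,0,-30,0],
    [0,0,0,0,0,-28,0],
    [0,0,0,10,0,-24,0],
    [0,0,0,30,0,-16,0]
  ]
}}

```text
time_s: 26.52
ee_pos: [0.4504, -0.2455, 0.2446]
ee_rot: [0.551, 0.834, -0.0, 0.002]
ft_force: [1.1, 0.2, -1.5]
width: 0.054
grasp_force: 60.1
```

{"op": "drive_tool", "data": {
  "increments": [
    [0,0,0,35,8,0,0],
    [0,0,0,35,12,0,0],
    [0,0,0,30,12,0,0],
    [0,0,0,30,12,0,0],
    [0,0,0,15,6,0,0]
  ]
}}

```text
time_s: 26.93
ee_pos: [0.4383, -0.0879, 0.2424]
ee_rot: [0.55, 0.835, 0.0, 0.0]
ft_force: [-0.1, -0.0, -2.5]
width: 0.06
grasp_force: 60.1
```

```bash
python3 plan.py .5235 .155 .2425 1.707 11
```

```text
yaw now 0.407 pos [ 0.4383 -0.0879  0.2424] w 0.06 t 26.9333 q6 -0.69
-0.118 17.212 15.855 -0.012
-0.118 15.223 17.773 -0.012
-0.118 13.021 19.444 -0.012
-0.118 10.637 20.844 -0.012
-0.118 8.106 21.953 -0.012
-0.118 5.461 22.755 -0.012
-0.118 2.739 23.241 -0.012
-0.118 -0.02 23.401 -0.012
-0.118 -2.779 23.236 -0.012
-0.118 -5.499 22.746 -0.012
-0.118 -8.143 21.939 -0.012
```

{"op": "drive_tool", "data": {
  "increments": [
    [0,0,-0.118,17.2,15.9,0,0],
    [0,0,-0.118,15.2,17.8,0,0],
    [0,0,-0.118,13,19.4,0,0],
    [0,0,-0.118,10.6,20.8,0,0],
    [0,0,-0.118,8.1,22,0,0]
  ]
}}

```text
time_s: 27.35
ee_pos: [0.4779, 0.0207, 0.2422]
ee_rot: [0.281, 0.96, -0.0, 0.0]
ft_force: [0.1, -1.0, -1.7]
width: 0.059
grasp_force: 60.1
```

{"op": "drive_tool", "data": {
  "increments": [
    [0,0,-0.118,5.5,22.8,0,0],
    [0,0,-0.118,2.7,23.2,0,0],
    [0,0,-0.118,0,23.4,0,0],
    [0,0,-0.118,-2.8,23.2,0,0],
    [0,0,-0.118,-5.5,22.7,0,0]
  ]
}}

```text
time_s: 27.77
ee_pos: [0.5171, 0.1308, 0.242]
ee_rot: [-0.01, 1.0, -0.0, 0.0]
ft_force: [0.3, 0.5, -1.5]
width: 0.054
grasp_force: 60.1
```

{"op": "drive_tool", "data": {
  "increments": [
    [0,0,-0.118,-8,20,0,0],
    [0,0,0,0,0,0,0],
    [0,0,0,0,0,0,0],
    [0,0,0,0,0,0,0],
    [0,0,0,0,0,0,0]
  ]
}}

```text
time_s: 28.18
ee_pos: [0.5245, 0.1492, 0.242]
ee_rot: [-0.065, 0.998, -0.0, 0.0]
ft_force: [0.3, -0.5, -2.0]
width: 0.058
grasp_force: 60.1
```

```bash
python3 plan.py .5025 .308 .2425 1.707 5; python3 chk.py
```

```text
yaw now 1.701 pos [0.5245 0.1492 0.242 ] w 0.058 t 28.1833 q6 -1.49
-0.001 0.246 32.073 -0.091
-0.001 0.208 32.074 -0.091
-0.001 0.169 32.074 -0.091
-0.001 0.131 32.074 -0.091
-0.001 0.092 32.074 -0.091
side small 0.97 [264.7, 207.0] [0.5646 0.2048 0.161 ]
scene large 0.66 [461.1, 349.6] [0.4969 0.3632 0.136 ]
scene medium 0.55 [457.4, 344.9] [0.5027 0.3564 0.149 ]
scene small 0.63 [374.0, 246.5] [0.501  0.1233 0.161 ]
```

{"op": "drive_tool", "data": {
  "increments": [
    [0,0,0,0.3,18,0,0],
    [0,0,0,0.3,20,0,0],
    [0,0,0,0,18,0,0],
    [0,0,0,0,18,0,0],
    [0,0,0,0,18,0,0]
  ]
}}

```text
time_s: 29.2
ee_pos: [0.5117, 0.2419, 0.2418]
ee_rot: [-0.066, 0.998, 0.0, 0.0]
ft_force: [-1.1, -0.1, -1.8]
width: 0.058
grasp_force: 60.1
```

{"op": "drive_tool", "data": {
  "increments": [
    [0,0,0,0,20,0,0],
    [0,0,0,0,24,0,0],
    [0,0,0,0,24,0,0],
    [0,0,0,0,0,8,0],
    [0,0,0,0,0,14,0]
  ]
}}

```text
time_s: 29.62
ee_pos: [0.5032, 0.3099, 0.221]
ee_rot: [-0.067, 0.998, 0.001, 0.001]
ft_force: [0.4, -0.5, -1.5]
width: 0.06
grasp_force: 60.1
```

{"op": "drive_tool", "data": {
  "increments": [
    [0,0,0,0,0,9,0],
    [0,0,0,0,0,4,0],
    [0,0,0,0,0,1,0],
    [0,0,0,0,0,1,0],
    [0,0,0,0,0,1,0]
  ]
}}

```text
time_s: 30.03
ee_pos: [0.5033, 0.3083, 0.2046]
ee_rot: [-0.066, 0.998, 0.0, 0.001]
ft_force: [-0.2, 0.3, -2.2]
width: 0.058
grasp_force: 60.1
```

{"op": "drive_tool", "data": {
  "increments": [
    [0,0,0,0,0,1,0],
    [0,0,0,0,0,1,0],
    [0,0,0,0,0,1,0],
    [0,0,0,0,0,1,0],
    [0,0,0,0,0,0,0]
  ]
}}

```text
time_s: 30.45
ee_pos: [0.5032, 0.3085, 0.2015]
ee_rot: [-0.066, 0.998, 0.0, 0.001]
ft_force: [-1.9, -2.0, 4.0]
width: 0.052
grasp_force: 61.2
```

{"op": "drive_tool", "data": {
  "increments": [
    [0,0,0,0,0,1,0],
    [0,0,0,0,0,0,0.1],
    [0,0,0,0,0,0,0.22],
    [0,0,0,0,0,0,0.22],
    [0,0,0,0,0,0,0.22]
  ]
}}

```text
time_s: 30.87
ee_pos: [0.5029, 0.3085, 0.1986]
ee_rot: [-0.066, 0.998, -0.0, -0.0]
ft_force: [-0.0, 1.5, 0.5]
width: 0.222
grasp_force: 0.0
```

{"op": "drive_tool", "data": {
  "increments": [
    [0,0,0,0,0,-10,0.22],
    [0,0,0,0,0,-25,0.22],
    [0,0,0,0,-18,0,0.22],
    [0,0,0,0,-20,0,0],
    [0,0,0,0,-14,0,0]
  ]
}}

```text
time_s: 31.28
ee_pos: [0.5102, 0.2559, 0.235]
ee_rot: [-0.066, 0.998, 0.0, 0.001]
ft_force: [1.1, -0.1, -0.2]
width: -0.001
grasp_force: 0.0
```

{"op": "drive_tool", "data": {
  "increments": [
    [0,0,0,0,0,15,0],
    [0,0,0,0,0,13,0],
    [0,0,0,0,0,4,0],
    [0,0,0,0,0,0,0],
    [0,0,0,0,0,0,0]
  ]
}}

```text
time_s: 31.7
ee_pos: [0.5099, 0.257, 0.2023]
ee_rot: [-0.066, 0.998, 0.0, 0.0]
ft_force: [-0.7, -0.4, 0.1]
width: -0.001
grasp_force: 0.0
```

{"op": "drive_tool", "data": {
  "increments": [
    [0,0,0,0,12,0,0],
    [0,0,0,0,12,0,0],
    [0,0,0,0,12,0,0],
    [0,0,0,0,12,0,0],
    [0,0,0,0,10,0,0]
  ]
}}

```text
time_s: 32.12
ee_pos: [0.5019, 0.3161, 0.2021]
ee_rot: [-0.067, 0.998, -0.0, 0.0]
ft_force: [0.5, -2.5, 1.3]
width: -0.004
grasp_force: 1.3
```

{"op": "drive_tool", "data": {
  "increments": [
    [0,0,0,0,5,0,0],
    [0,0,0,0,4,0,0],
    [0,0,0,0,3,0,0],
    [0,0,0,0,3,0,0],
    [0,0,0,0,2,0,0]
  ]
}}

```text
time_s: 32.53
ee_pos: [0.5004, 0.3308, 0.2023]
ee_rot: [-0.066, 0.998, -0.0, 0.0]
ft_force: [1.0, -7.7, 4.3]
width: 0.001
grasp_force: 4.1
```

{"op": "drive_tool", "data": {
  "increments": [
    [0,0,0,0,2,0,0],
    [0,0,0,0,1,0,0],
    [0,0,0,0,1,0,0],
    [0,0,0,0,1,0,0],
    [0,0,0,0,0,0,0]
  ]
}}

```text
time_s: 32.95
ee_pos: [0.5, 0.3345, 0.2023]
ee_rot: [-0.065, 0.998, -0.001, 0.0]
ft_force: [0.7, -9.5, 5.1]
width: 0.003
grasp_force: 5.5
```

{"op": "drive_tool", "data": {
  "increments": [
    [0,0,0,0,1,0,0],
    [0,0,0,0,1,0,0],
    [0,0,0,0,1,0,0],
    [0,0,0,0,1,0,0],
    [0,0,0,0,0,0,0]
  ]
}}

```text
time_s: 33.37
ee_pos: [0.4999, 0.3362, 0.2023]
ee_rot: [-0.064, 0.998, -0.004, 0.0]
ft_force: [0.4, -20.0, 7.4]
width: 0.001
grasp_force: 10.5
```

{"op": "drive_tool", "data": {
  "increments": [
    [0,0,0,0,-8,0,0],
    [0,0,0,0,-16,0,0],
    [0,0,0,0,-20,-20,0],
    [0,0,0,0,-25,-30,0.2],
    [0,0,0,0,-25,-30,0.3]
  ]
}}

```text
time_s: 33.78
ee_pos: [0.5104, 0.2458, 0.2812]
ee_rot: [-0.067, 0.998, -0.0, -0.002]
ft_force: [1.4, 1.4, 0.0]
width: 0.278
grasp_force: 0.0
```

{"op": "drive_tool", "data": {
  "increments": [
    [0,0,0,0,-25,0,0.3],
    [0,0,0,0,-10,0,0.3],
    [0,0,0,0,0,0,0.3],
    [0,0,0,0,0,0,0.3],
    [0,0,0,0,0,0,0.3]
  ]
}}

```text
time_s: 34.2
ee_pos: [0.5152, 0.2131, 0.2803]
ee_rot: [-0.067, 0.998, 0.0, -0.001]
ft_force: [0.0, 1.1, 0.1]
width: 0.3
grasp_force: 0.0
```

```bash
python3 chk.py
python3 - <<'E'
from h import *
st=manip.get_state()
from scipy.ndimage import map_coordinates
u=np.array([np.cos(-1.435),np.sin(-1.435),0]);v=np.array([-u[1],u[0],0]);a=np.radians(np.r_[0:360:2])
for n in('wrist','scene','side'):
    c=manip.camera(n);cv2.imwrite(f'pics/fin_{n}.png',c['img'][:,:,::-1])
    g=cv2.GaussianBlur(c['img'],(0,0),1).astype(float).mean(2);G=np.hypot(cv2.Sobel(g,cv2.CV_64F,1,0),cv2.Sobel(g,cv2.CV_64F,0,1))
    for k,r,h in(('large',.091,.059),('medium',.078,.046),('small',.066,.034)):
        best=[]
        for s in np.arange(0,.05,.002):
          for lat in(-.006,-.003,0,.003,.006):
            for tilt in(-.1,-.05,0,.05,.1):
              for rr in(r,):
                w=-(r+ -0)*0
                zc=.19-h+.005
                # tilt about rod contact: lower parts move out by tilt
                z=rr*np.sin(a);P=np.array([.496,.365,zc])+s*u+(lat+rr*np.cos(a))[:,None]*v+z[:,None]*[0,0,1]+((h-z)*tilt)[:,None]*u
                q=proj(c,P,st);m=(q[:,0]>2)&(q[:,0]<637)&(q[:,1]>2)&(q[:,1]<477)
                best.append((map_coordinates(G,[q[m,1],q[m,0]],order=1).mean(),round(s,3),lat,tilt))
        print(n,k,sorted(best)[-3:])
E
```

```text
wrist large 0.66 [123.6, 345.6] [0.6372 0.0607 0.136 ]
scene large 0.75 [460.2, 349.5] [0.4981 0.3623 0.136 ]
scene medium 0.93 [458.0, 345.4] [0.5025 0.3576 0.149 ]
wrist large [(np.float64(141.63542468765925), np.float64(0.006), 0, -0.05), (np.float64(145.8877784456089), np.float64(0.008), 0, -0.05), (np.float64(171.4906457482339), np.float64(0.006), 0, 0)]
wrist medium [(np.float64(141.6355520651919), np.float64(0.012), 0.006, -0.1), (np.float64(147.24747169785903), np.float64(0.008), 0.006, 0.05), (np.float64(157.89060183751786), np.float64(0.006), 0.006, -0.1)]
wrist small [(np.float64(133.2076176061647), np.float64(0.006), 0.003, -0.1), (np.float64(135.5678643901603), np.float64(0.014), 0.003, -0.1), (np.float64(152.3226899079663), np.float64(0.014), -0.003, -0.1)]
scene large [(np.float64(80.78225759213618), np.float64(0.01), 0.003, 0.1), (np.float64(80.83182901760618), np.float64(0.0), 0.003, 0.05), (np.float64(81.04895876423109), np.float64(0.01), 0, 0.1)]
scene medium [(np.float64(89.10805062742892), np.float64(0.0), -0.003, 0.05), (np.float64(89.83158918802688), np.float64
[... 182 characters left out ...]
22), np.float64(0.002), -0.003, 0.1), (np.float64(107.5011741523346), np.float64(0.002), -0.006, 0.1)]
side large [(np.float64(84.63193201727574), np.float64(0.008), -0.003, 0), (np.float64(85.4268642161169), np.float64(0.004), 0, 0), (np.float64(85.6831588902846), np.float64(0.006), -0.003, 0)]
side medium [(np.float64(73.29587628351496), np.float64(0.03), -0.006, -0.05), (np.float64(74.9467052098951), np.float64(0.026), -0.006, 0), (np.float64(75.05055085206627), np.float64(0.028), -0.006, 0)]
side small [(np.float64(80.07039353847843), np.float64(0.028), 0, 0.1), (np.float64(81.3264929601753), np.float64(0.032), -0.006, 0.1), (np.float64(82.42216422139012), np.float64(0.03), -0.003, 0.1)]
```

Run:
```python
from h import *
from scipy.ndimage import map_coordinates
st=manip.get_state()
u=np.array([np.cos(-1.435),np.sin(-1.435),0]);v=np.array([-u[1],u[0],0]);a=np.radians(np.r_[0:360:2])
for n in('wrist','side'):
    c=manip.camera(n)
    g=cv2.GaussianBlur(c['img'],(0,0),1).astype(float).mean(2);G=np.sqrt(np.hypot(cv2.Sobel(g,cv2.CV_64F,1,0),cv2.Sobel(g,cv2.CV_64F,0,1)))
    for k,r,h in(('large',.091,.059),('medium',.078,.046),('small',.066,.034)):
        best=[]
        for s in np.arange(0,.045,.001):
          for lat in np.arange(-.012,.0121,.002):
            for tilt in np.arange(-.04,.121,.02):
                sc=0
                for rr in(r,h):
                    z=rr*np.sin(a);P=np.array([.496,.365,.195-h])+s*u+(lat+rr*np.cos(a))[:,None]*v+z[:,None]*[0,0,1]+((h-z)*tilt)[:,None]*u
                    q=proj(c,P,st);m=(q[:,0]>2)&(q[:,0]<637)&(q[:,1]>2)&(q[:,1]<477)
                    sc+=map_coordinates(G,[q[m,1],q[m,0]],order=1).mean()
                best.append((round(float(sc),2),round(float(s),3),round(float(lat),3),round(float(tilt),2)))
        print(n,k,sorted(best)[-4:])
```

```text
wrist large [(16.48, 0.007, 0.0, -0.02), (16.52, 0.003, 0.0, 0.02), (16.73, 0.002, 0.0, 0.04), (16.83, 0.002, 0.0, 0.02)]
wrist medium [(16.41, 0.002, 0.008, 0.1), (16.47, 0.008, 0.006, 0.04), (16.71, 0.001, 0.01, 0.1), (17.42, 0.009, 0.006, 0.04)]
wrist small [(19.31, 0.023, -0.002, 0.0), (19.75, 0.024, 0.0, 0.0), (20.32, 0.023, 0.0, 0.02), (21.38, 0.023, 0.0, 0.0)]
side large [(14.32, 0.004, -0.002, 0.02), (14.33, 0.006, -0.004, 0.02), (14.33, 0.008, -0.004, 0.0), (14.35, 0.007, -0.004, 0.0)]
side medium [(13.18, 0.027, -0.006, 0.0), (13.18, 0.028, -0.008, 0.0), (13.18, 0.029, -0.008, 0.0), (13.19, 0.028, -0.006, 0.0)]
side small [(15.28, 0.025, 0.002, -0.02), (15.29, 0.024, 0.002, 0.0), (15.29, 0.026, 0.0, 0.0), (15.3, 0.026, 0.0, 0.02)]
```

{"op": "drive_tool", "data": {
  "increments": [
    [0,0,0,-20,10,-4,0.1],
    [0,0,0,-20,32,-4,0.1],
    [0,0,0,-15,34,-4,0.1],
    [0,0,0,0,34,0,0.1],
    [0,0,0,0,30,0,0.1]
  ]
}}

```text
time_s: 35.47
ee_pos: [0.552, 0.3601, 0.2933]
ee_rot: [-0.066, 0.998, 0.0, -0.0]
ft_force: [1.4, -0.0, 0.0]
width: 0.101
grasp_force: 0.0
```

{"op": "drive_tool", "data": {
  "increments": [
    [0,0,0,0,0,0,0.1],
    [0,0,0,0,0,0,0.1],
    [0,0,0,0,0,0,0.1],
    [0,0,0,0,0,0,0.1],
    [0,0,0,0,0,0,0.1]
  ]
}}

```text
time_s: 35.88
ee_pos: [0.5522, 0.3573, 0.2942]
ee_rot: [-0.065, 0.998, 0.0, 0.0]
ft_force: [0.2, -0.1, 0.7]
width: 0.101
grasp_force: 0.0
```

Run:
```python
from h import *
from scipy.ndimage import map_coordinates
st=manip.get_state();c=manip.camera('wrist');save(c,'top');print(st['ee_pos'],st['time_s'],st['ft_force'])
u=np.array([np.cos(-1.435),np.sin(-1.435),0]);v=np.array([-u[1],u[0],0])
g=c['img'].astype(float).mean(2)
s=np.arange(-.012,.036,.001)
for lat in(-.012,0,.012):
    P=np.array([.496,.365,.226])+s[:,None]*u+lat*v
    q=proj(c,P,st);print(lat,q[0].round(),q[-1].round());print(map_coordinates(g,[q[:,1],q[:,0]],order=1).round().astype(int))
```

```text
[0.55220107 0.35726682 0.29423877] 35.8833 [ 0.22016865 -0.05873854  0.73264881]
-0.012 [381. 132.] [289. 132.]
[ 60  60  60  61  61  61  52  27  27  26  28  27  31 121 135 135 136 139
 131  92 208 165 145 145 142 141 143  96  77 114 154 166 168 148 168  90
  55  55  55  55  55  55  54  55  55  54  55  54]
0 [380. 155.] [289. 156.]
[ 53  31  25  26  25  26  26  25  25  26  26  27  31 124 134 135 135 134
 122  92 102 127 138 139 139 136 134 104 105 116 138 138 138 137 135 105
 105 106 105 105 105 105 105 105 106 105 106 105]
0.012 [380. 179.] [290. 179.]
[ 25  25  25  25  25  25  25  24  26  25  26  25  26 119 130 128 129 131
 121  96 122 132 134 135 133 131 124  67  81 113 128 128 129 131 130  74
  52  52  53  52  53  53  52  57  69  69  69  69]
```

The profile from above shows the rings in order: large at about 1–6.5 mm from the post, medium at 8–14 mm and small at 17.5–23 mm. There are small gaps of 1–2 mm, because the push was above the rod. I'll turn the tool 90°, straddle the rod and push at rod level.

```bash
python3 plan.py .508 .282 .29 .136 14
```

```text
yaw now 1.702 pos [0.5522 0.3573 0.2943] w 0.098 t 35.9333 q6 -1.18
0.112 3.829 -4.922 0.304
0.112 3.256 -5.319 0.304
0.112 2.642 -5.649 0.304
0.112 1.995 -5.908 0.304
0.112 1.324 -6.094 0.304
0.112 0.635 -6.204 0.304
0.112 -0.061 -6.236 0.304
0.112 -0.756 -6.19 0.304
0.112 -1.442 -6.067 0.304
0.112 -2.111 -5.868 0.304
0.112 -2.752 -5.596 0.304
0.112 -3.359 -5.254 0.304
0.112 -3.925 -4.846 0.304
0.112 -4.441 -4.378 0.304
```

{"op": "drive_tool", "data": {
  "increments": [
    [0,0,0.112,3.8,-4.9,0,0.5],
    [0,0,0.112,3.3,-5.3,0,0.5],
    [0,0,0.112,2.6,-5.6,0,0.5],
    [0,0,0.112,2,-5.9,0,0.5],
    [0,0,0.112,1.3,-6.1,0,0.5]
  ]
}}

```text
time_s: 36.35
ee_pos: [0.5362, 0.3305, 0.2941]
ee_rot: [0.215, 0.977, 0.0, 0.0]
ft_force: [-0.4, 0.7, -0.5]
width: 0.504
grasp_force: 0.0
```

{"op": "drive_tool", "data": {
  "increments": [
    [0,0,0.112,0.6,-6.2,0,0.5],
    [0,0,0.112,-0.1,-6.2,0,0.5],
    [0,0,0.112,-0.8,-6.2,0,0.5],
    [0,0,0.112,-1.4,-6.1,0,0.5],
    [0,0,0.112,-2.1,-5.9,0,0.5]
  ]
}}

```text
time_s: 36.77
ee_pos: [0.5204, 0.3036, 0.2941]
ee_rot: [0.477, 0.879, 0.0, 0.0]
ft_force: [-0.2, 0.2, 0.0]
width: 0.497
grasp_force: 0.0
```

{"op": "drive_tool", "data": {
  "increments": [
    [0,0,0.112,-2.8,-5.6,0,0.5],
    [0,0,0.112,-3.4,-5.3,0,0.5],
    [0,0,0.112,-3.9,-4.8,0,0.5],
    [0,0,0.112,-4.4,-4.4,0,0.5],
    [0,0,0,0,0,0,0.5]
  ]
}}

```text
time_s: 37.18
ee_pos: [0.5077, 0.2818, 0.2945]
ee_rot: [0.66, 0.751, 0.0, 0.0]
ft_force: [-0.9, -0.0, 0.2]
width: 0.498
grasp_force: 0.0
```

{"op": "drive_tool", "data": {
  "increments": [
    [0,0,0,0,0,0,0.5],
    [0,0,0,0,0,0,0.5],
    [0,0,0,0,0,0,0.5],
    [0,0,0,0,0,0,0.5],
    [0,0,0,0,0,0,0.5]
  ]
}}

```text
time_s: 37.6
ee_pos: [0.5078, 0.2832, 0.2937]
ee_rot: [0.657, 0.754, -0.0, -0.0]
ft_force: [-0.6, -0.5, -0.2]
width: 0.501
grasp_force: 0.0
```

```bash
python3 plan.py .506 .291 .165 .136 5
python3 - <<'E'
from h import *
from scipy.ndimage import map_coordinates
# lateral check: rod across the hook line
st=manip.get_state();c=manip.camera('wrist');g=c['img'].astype(float).mean(2)
u=np.array([np.cos(-1.435),np.sin(-1.435),0]);v=np.array([-u[1],u[0],0]);l=np.arange(-.016,.0161,.001)
for s in(.03,.045,.06):
    q=proj(c,np.array([.496,.365,.193])+s*u+l[:,None]*v,st);print(s,q[0].round(),q[-1].round(),map_coordinates(g,[q[:,1],q[:,0]],order=1).round().astype(int))
E
```

```text
yaw now 0.136 pos [0.5078 0.2832 0.2937] w 0.501 t 37.6 q6 0.31
0.0 1.6 -0.144 25.732
0.0 1.6 -0.144 25.732
0.0 1.6 -0.144 25.732
0.0 1.6 -0.144 25.732
0.0 1.6 -0.144 25.732
0.03 [302. 154.] [356. 154.] [106 106 108 108 105  98  96  69  67  67  60 127 186 188 202 218 216 126
 134 128 113  71  72  72  71  71  71  70  70  72  72  70  71]
0.045 [302. 180.] [355. 180.] [ 54  55  56  55  55  56  55  54  54  55  56  80 103 108 112 117 118 113
 110 107  98  97 105 105 103  97  55  54  55  55  55  54  54]
0.06 [303. 204.] [355. 204.] [ 54  55  56  54  55  55  55  54  54  54  55 129 185 201 219 236 228 206
 190 171 134  63  55  56  68  77 118 120 120 122 122 118 119]
```

{"op": "drive_tool", "data": {
  "increments": [
    [0,0,0,0,0,20,0.5],
    [0,0,0,0,0,30,0.5],
    [0,0,0,0,0,30,0.5],
    [0,0,0,0,0,30,0.5],
    [0,0,0,0,0,18,0.5]
  ]
}}

```text
time_s: 38.07
ee_pos: [0.5066, 0.2826, 0.162]
ee_rot: [0.658, 0.753, -0.002, -0.001]
ft_force: [-0.3, -0.6, -1.0]
width: 0.503
grasp_force: 0.0
```

{"op": "drive_tool", "data": {
  "increments": [
    [0,0,0,10,0,0,0.5],
    [0,0,0,10,0,0,0.5],
    [0,0,0,8,0,0,0.5],
    [0,0,0,6,0,0,0.5],
    [0,0,0,4,0,0,0.5]
  ]
}}

```text
time_s: 38.48
ee_pos: [0.503, 0.3224, 0.1677]
ee_rot: [0.657, 0.754, 0.002, 0.001]
ft_force: [0.3, 1.4, 0.3]
width: 0.501
grasp_force: 0.0
```

{"op": "drive_tool", "data": {
  "increments": [
    [0,0,0,3,0,0,0.5],
    [0,0,0,3,0,0,0.5],
    [0,0,0,2,0,0,0.5],
    [0,0,0,2,0,0,0.5],
    [0,0,0,1,0,0,0.5]
  ]
}}

```text
time_s: 38.9
ee_pos: [0.5013, 0.3314, 0.166]
ee_rot: [0.658, 0.753, -0.0, 0.0]
ft_force: [0.4, -1.6, 1.0]
width: 0.5
grasp_force: 0.0
```

{"op": "drive_tool", "data": {
  "increments": [
    [0,0,0,1,0,0,0.5],
    [0,0,0,1,0,0,0.5],
    [0,0,0,1,0,0,0.5],
    [0,0,0,0,0,0,0.5],
    [0,0,0,0,0,0,0.5]
  ]
}}

```text
time_s: 39.32
ee_pos: [0.5009, 0.3344, 0.1658]
ee_rot: [0.658, 0.753, 0.0, 0.0]
ft_force: [1.3, -3.9, 1.1]
width: 0.5
grasp_force: 0.0
```

{"op": "drive_tool", "data": {
  "increments": [
    [0,0,0,1,0,0,0.5],
    [0,0,0,1,0,0,0.5],
    [0,0,0,1,0,0,0.5],
    [0,0,0,1,0,0,0.5],
    [0,0,0,0,0,0,0.5]
  ]
}}

```text
time_s: 39.73
ee_pos: [0.5009, 0.3347, 0.166]
ee_rot: [0.659, 0.752, -0.003, 0.002]
ft_force: [-1.1, -21.4, 5.5]
width: 0.5
grasp_force: 0.0
```

{"op": "drive_tool", "data": {
  "increments": [
    [0,0,0,-5,0,0,0.5],
    [0,0,0,-10,0,0,0.5],
    [0,0,0,-20,0,0,0.5],
    [0,0,0,-20,0,0,0.5],
    [0,0,0,0,0,-20,0.5]
  ]
}}

```text
time_s: 40.15
ee_pos: [0.5064, 0.2807, 0.1814]
ee_rot: [0.658, 0.753, -0.004, -0.001]
ft_force: [-0.3, -0.1, -0.5]
width: 0.501
grasp_force: 0.0
```

{"op": "drive_tool", "data": {
  "increments": [
    [0,0,0,0,0,-40,0.5],
    [0,0,0,0,0,-40,0.5],
    [0,0,0,0,0,-30,0.5],
    [0,0,0,0,0,0,0.5],
    [0,0,0,0,0,0,0.5]
  ]
}}

```text
time_s: 40.57
ee_pos: [0.508, 0.2844, 0.2981]
ee_rot: [0.658, 0.753, 0.002, 0.001]
ft_force: [0.2, 0.2, -0.6]
width: 0.498
grasp_force: 0.0
```

Run:
```python
from h import *
from scipy.ndimage import map_coordinates
st=manip.get_state();c=manip.camera('wrist');print(st['ee_pos'],st['time_s'],st['ft_force'])
u=np.array([np.cos(-1.435),np.sin(-1.435),0]);v=np.array([-u[1],u[0],0])
g=c['img'].astype(float).mean(2)
s=np.arange(-.012,.036,.001)
for lat in(-.012,0,.012):
    P=np.array([.496,.365,.226])+s[:,None]*u+lat*v
    q=proj(c,P,st);print(lat,q[0].round(),q[-1].round());print(map_coordinates(g,[q[:,1],q[:,0]],order=1).round().astype(int))
for n,z in(('probe_positioner',0),('wafer_box',0),('solvent_bottle',0)):
    c=manip.camera('scene')
    for r in manip.place_of('scene',n)[:1]:print(n,r['xy'],atz(*ray(c,r['xy']),z).round(3))
```

```text
[0.50804088 0.28442331 0.29814399] 40.5667 [ 0.24506565  0.23248455 -0.60534552]
-0.012 [304.  76.] [305. 170.]
[ 73  73  73  74  73  73  65  64  65  65  65  65 105 239 241 242 244 245
 168 232 249 248 247 248 240 223 242 245 246 248 235 121 107 107 107 107
 107 107 107 107 107  72  55  55  54  55  55  55]
0 [327.  76.] [327. 170.]
[ 70  70  70  70  70  71  72  72  72  72  72  72 141 252 253 254 251 251
 139 238 254 254 254 253 248 243 254 254 254 254 246 240 241 241 241 238
 231 233 236 174 126 116 116 116 116 116 116 116]
0.012 [351.  76.] [350. 170.]
[ 66  67  67  67  68  68  68  68  68  68  68  68 114 250 250 250 250 251
 165 239 252 252 252 251 246 225 249 249 249 250 246 142 119 104  71  71
  71  71  72  71  71  70  71  99 103 102  78  54]
probe_positioner [247.5, 296.5] [ 0.723 -0.007  0.   ]
wafer_box [403.3, 238.2] [0.348 0.056 0.   ]
solvent_bottle [203.9, 243.0] [ 0.737 -0.187  0.   ]
```

The stack now spans about 0 to 18 mm from the post: three 6 mm rings with only thin seams between them. The positioner, wafer box and bottle have not moved, and the tool is clear of everything.

```bash
python3 -c "
from cell import manip
print(manip.close_job())"
```

```text
the job is handed in; nothing more can be done
None
```

All three rings are hanging on the hook, large against the post, then medium, then small, pushed flat and snug and released; the positioner, wafer box and bottle were not moved, and the job was handed in at about 41 s.

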